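# Pack the spice tins and seal the storage box

## Robot

A 6-joint arm with a two-finger parallel gripper is mounted at the origin on the work surface. World frame = base frame: x ahead of the robot, y to its left, z up, the work surface at z = 0. Lengths are in m, angles in rad, forces in N, time in s.
With the tool pointing down it reaches from about 0.3 to 0.875 m from the base axis. Payload 6.4 kg.
Tool frame: the origin (TCP) lies between the finger pads; the fingertips stand 11 mm ahead of it and the grasp point (between the pads) lies 8 mm behind it (ctrl.tcp_to_tips is the distance from the TCP to the fingertips, in m); x points along the fingers, z is the direction in which the jaws open and shut, and the axes are right-handed (so a half turn about x gives the same grasp; the last joint's range is limited). The gripper opens to 85 mm and grips with 20 to 120 N. Pads are 22 mm wide; open, the fingers measure 114 mm over their backs; the gripper's body (76 mm by 85 mm) begins 54 mm behind the grasp point. The pads swing forward as they close: fully open they stand 13 mm farther back than shut.
Start: joints at [1.12, 0.181, 1.607, -0, 1.354, -0.206], TCP at [0.139, 0.558, 0.215] pointing down, gripper open.
Joint ranges: [-2.99, 2.99], [-0.89, 2.07], [0.3, 2.58], [-1.14, 4.28], [0, 2.63], [-3.12, 3.12]. Speed limits (rad/s): [2.57, 2.57, 3.01, 3.14, 3.14, 3.14].

## Interface

Orientations are given as a unit quaternion [w, x, y, z].
In Python, from bench import ctrl, eyes, hand_in gives the robot as it stands. The module is installed in compiled form; this text tells all that it offers.
- The arm moves only by the tool step_arm, never from a script. Its arguments are lists of equal length, an entry for each row: "xyz": the shift along the world's x, y, z in mm, a list of three; "spin": the turn about the world's z in rad; "fingers": the opening in per cent of the stroke, from 0 (shut) to 100 (fully open). A call has 1 to 10 rows; each row is the pose to reach, as a shift and turn from the pose commanded when the call began; what a row does not reach only later rows make up. A row lasts 1/10 s, in which the tool goes at most 50 mm and 8.59 degrees, less where a joint would pass 70% of its speed; a pose out of reach is approached as far as the arm can. A call with a gripper value outside its range is refused whole. The fingers move at their own pace and stop on an object; the grip force is fixed at half the most. Time passes only in rows, so rows that repeat a pose let the fingers close. It gives the time, the measured TCP pose, the force and the opening at its end, in the units of the state.
- ctrl.get_obs(): the state, without advancing time (a new reading comes with each control period).
- eyes.camera(name): name is "side" or "top"; returns the picture (384x512x3 uint8, red, green, blue); there is no depth.
- eyes.camera_model(name): a dict with "vertical_fov" (degrees; the focal length in pixels is half the picture's height over the tangent of half this angle, whatever the lens; pixels are square), "cx", "cy" (the principal point, pixels), "pose" (4x4, takes a point from camera to world coordinates). Camera axes: x right, y up, looking along -z (the intrinsics and any distortion apply to the point x, -y, -z); pixel columns grow to the right and rows downward; lengths in m; the calibration is good to about 2 mm. A picture is of the moment at which its call begins. camera_model takes no time and is no camera call.
- hand_in(): hands the job in, once; it reports no verdict.
The state is a dict: "time_s": time; "q": joint angles; "dq": joint speeds; "joint_efforts": joint torques, N m; "eef_pos": TCP position; "eef_rot": TCP orientation; "wrist_force": force on the tool from outside, world axes, zero at the start; "torque": the same for the moment, N m; "opening": opening from 0.0 (shut) to 1.0 (fully open).
Only numpy, scipy, OpenCV 4.12 (cv2) and the standard library are available. Lean on these libraries where they do the work, as an engineer would, in place of code of your own. Each camera call takes 0.05 s, during which the arm holds its last target.

## Task

Pack every flat spice tin that is on the boards into the white storage box and seat the grey lid on it. Then flip all four hinged clips of the lid down against the sides of the box, and last of all close the vent: push the black knob on the lid down, turn it clockwise as far as it goes while it is down, and let go so that it stays caught. Leave the other things where they are.

Things in the scene. Friction and masses are not known exactly. Their poses are not given: they have to be found in the camera images.
- box: fixed open-topped food storage box of white plastic, 155 mm (its x) x 215 mm (its y) outside, 78 mm high, walls and floor 4 mm thick (inside 147 x 207 mm). Origin: centre of its underside, on the boards; z up. It stands on a different spot and at a different angle each time
- lid_center (a point): loose grey lid, plate 170 (x) x 230 (y) x 8 mm, 0.35 kg; point at the plate's centre, z up. A sealing frame 141 x 201 mm reaches 8 mm below it and drops inside the box walls with 3 mm play each side. At the start it lies on that frame, point 12 mm above the boards; seated, the plate rests on the rim, point 82 mm above the boards, centred on the box, either way round. Knob = its handle
- knob_center (a point): centre of the black bar grip of the vent knob, 60 mm long (its x), 14 mm wide (y), 26 mm high, on the middle of the lid; raised, the point is 32 mm above lid_center and the bar's underside 9 mm above a round collar 60 mm across. Its axis is the lid's z. It cannot come off and can carry the lid
- vent_press (a joint): how far the knob is pushed down into the lid, m: 0 raised, 0.009 fully down. A spring pushes it up, 3 N at the top to 7.5 N fully down. If turned in while down, it stays caught at about 0.0065 when released
- vent_turn (a joint): how far the knob is turned clockwise seen from above, rad: starts near 0, stop at 1.5. A cross pin blocks turning beyond about 0.65 while the knob is raised: it must be held down more than 0.007 while it is turned, and is under its catch beyond about 1.0; friction 0.05 N m
- clip1 (a joint): angle of the white hinged clip on the lid's +x edge, rad: 0 straight out level from the edge, negative tipped up (start), 1.5 hanging straight down against the side of the box (stop). Stays where it is left (friction 0.03 N m)
- clip1_tip (a point): free end (middle) of that clip: a flap 60 mm wide along the edge and 5 mm thick, its free end 34 mm from the hinge; the hinge line lies on the lid's +x edge at the height of lid_center (85 mm from it). Its x points from the hinge to the free end
- clip2 (a joint): angle of the white hinged clip on the lid's +y edge, rad: 0 straight out level from the edge, negative tipped up (start), 1.5 hanging straight down against the side of the box (stop). Stays where it is left (friction 0.03 N m)
- clip2_tip (a point): free end (middle) of that clip: a flap 60 mm wide along the edge and 5 mm thick, its free end 34 mm from the hinge; the hinge line lies on the lid's +y edge at the height of lid_center (115 mm from it). Its x points from the hinge to the free end
- clip3 (a joint): angle of the white hinged clip on the lid's -x edge, rad: 0 straight out level from the edge, negative tipped up (start), 1.5 hanging straight down against the side of the box (stop). Stays where it is left (friction 0.03 N m)
- clip3_tip (a point): free end (middle) of that clip: a flap 60 mm wide along the edge and 5 mm thick, its free end 34 mm from the hinge; the hinge line lies on the lid's -x edge at the height of lid_center (85 mm from it). Its x points from the hinge to the free end
- clip4 (a joint): angle of the white hinged clip on the lid's -y edge, rad: 0 straight out level from the edge, negative tipped up (start), 1.5 hanging straight down against the side of the box (stop). Stays where it is left (friction 0.03 N m)
- clip4_tip (a point): free end (middle) of that clip: a flap 60 mm wide along the edge and 5 mm thick, its free end 34 mm from the hinge; the hinge line lies on the lid's -y edge at the height of lid_center (115 mm from it). Its x points from the hinge to the free end
- tin1_center (a point): centre (half-way up) of a flat rectangular spice tin of bare aluminium, 80 mm (x) x 50 mm (y) x 30 mm (z), about 0.12 kg, lying flat on the boards; None if this tin is absent
- tin2_center (a point): centre (half-way up) of a flat rectangular spice tin of bare aluminium, 80 mm (x) x 50 mm (y) x 30 mm (z), about 0.12 kg, lying flat on the boards; None if this tin is absent
- tin3_center (a point): centre (half-way up) of a flat rectangular spice tin of bare aluminium, 80 mm (x) x 50 mm (y) x 30 mm (z), about 0.12 kg, lying flat on the boards; None if this tin is absent
- tin4_center (a point): centre (half-way up) of a flat rectangular spice tin of bare aluminium, 80 mm (x) x 50 mm (y) x 30 mm (z), about 0.12 kg, lying flat on the boards; None if this tin is absent
- ramekin: white ceramic ramekin, 84 mm across, 45 mm high; bystander, origin at the centre of its underside
- swing_tin: round aluminium tin with a swing lid and wire bail, 71 mm across, 90 mm high; bystander, origin at the centre of its underside
- bag_clip: green plastic bag clip, 110 mm long, lying; bystander, origin at the centre of its underside
- mug: white mug, 80 mm across and 90 mm high, handle to its +y; bystander, origin at the centre of its underside
- spoon: wooden-handled spoon, 200 mm long (x), lying; bystander, origin at the centre of its underside
- jar: glass jar with aluminium cap, 68 mm across, 100 mm high; bystander, origin at the centre of its underside
There are look-alikes about, which are no part of the job. Leave any brown look-alike of the part that bears tin2_center alone.

How it is judged:
By the outcome, as a careful person would: the job done as asked, in the order asked, and still so for the second after the job is handed in, with the robot touching nothing.
Of tin1, tin2, tin3, tin4 only 2 to 4 are there at a start; the rules pass over those that are not, and their reading is None.
At some moment in a run one of tin1, tin2, tin3, tin4 may be knocked a few centimetres aside while the robot is not near it.
Once in a run the grip may slacken for a moment while it holds something.
It also fails if it takes over 210 s, if anything falls off the work surface, if the arm or the gripper's body presses on something with over 40 N, if the wrist force passes 120 N, or if a joint passes its speed limit or range.

## Working session

There is one attempt and no reset: what is moved stays moved. The work goes in short steps, Python scripts to look and compute and a tool call to move; the robot and the scene stay as the last step left them, time stands still between calls to the robot, and variables do not carry over. Pictures are saved under pics/ and viewed, and the job is handed in when it is done.

Besides the shell and the picture viewer there is one more tool, called after ">>>" as name(argument=value, ...) on one line, values as JSON. step_arm: Moves the arm, as the interface text tells. Its arguments: {"type":"object","properties":{"xyz":{"type":"array"},"spin":{"type":"array"},"fingers":{"type":"array"}},"required":["xyz","spin","fingers"]}

```bash
mkdir -p pics; ls; python3 - <<'E'
from bench import ctrl, eyes
import cv2,numpy as np
for n in("side","top"):
    im=eyes.camera(n); cv2.imwrite(f"pics/{n}0.png",cv2.resize(im[:,:,::-1],(800,600),interpolation=cv2.INTER_CUBIC)); m=eyes.camera_model(n); print(n,{k:(np.round(v,4).tolist() if k=='pose' else v) for k,v in m.items()})
    cv2.imwrite(f"pics/{n}0_raw.png",im[:,:,::-1])
print(ctrl.get_obs())
E
```

```text
pics
side {'vertical_fov': 50.32631630215794, 'cx': 258.674608080031, 'cy': 191.11321716218583, 'pose': [[0.7823, 0.4742, -0.4039, 0.0092], [-0.6228, 0.6081, -0.4923, -0.5835], [0.0121, 0.6367, 0.771, 1.0396], [0.0, 0.0, 0.0, 1.0]]}
top {'vertical_fov': 50.21113309866749, 'cx': 262.787843680066, 'cy': 189.94562777723206, 'pose': [[-0.0292, 0.9911, -0.1299, 0.346], [-0.9996, -0.0297, -0.0015, 0.0579], [-0.0054, 0.1298, 0.9915, 1.5218], [0.0, 0.0, 0.0, 1.0]]}
{'time_s': 0.1, 'q': array([ 1.11969873e+00,  1.81472245e-01,  1.60790473e+00, -3.84320461e-05,
        1.35383008e+00, -2.06331800e-01]), 'dq': array([-0.00060418, -0.00318236, -0.00249195,  0.00101709,  0.00036364,
       -0.00042943]), 'joint_efforts': array([ 1.61195447e-03, -4.45875263e+01, -3.52243066e+01, -2.70194114e-04,
        4.10058288e-03,  5.37851031e-05]), 'eef_pos': array([0.13911523, 0.55736859, 0.21427278]), 'eef_rot': array([ 0.55679067, -0.43548724,  0.55780353,  0.43496003]), 'wrist_force': array([-0.0857887 , -0.17212265,  0.20640344]), 'torque': array([-0.00859409, -0.00994225,  0.02770398]), 'opening': 1.0060131784145703}
```

View pics/top0.png

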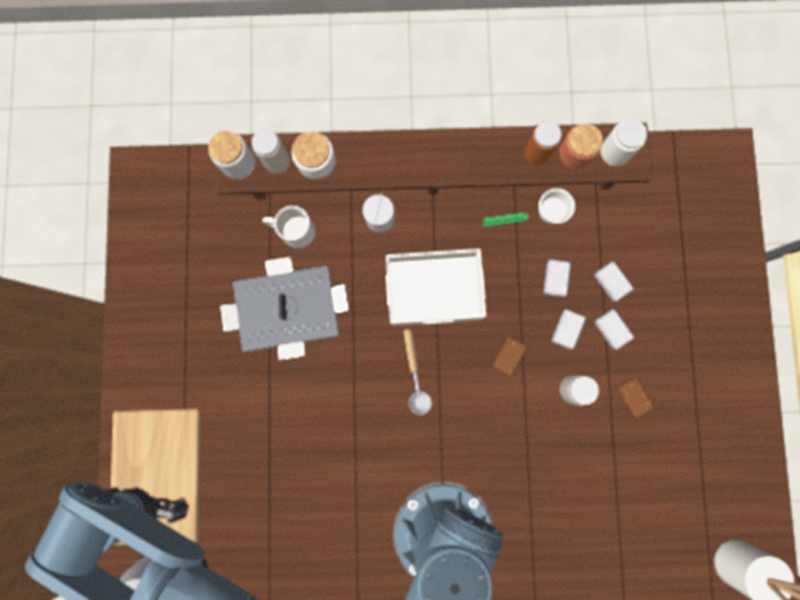

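View pics/side0.png

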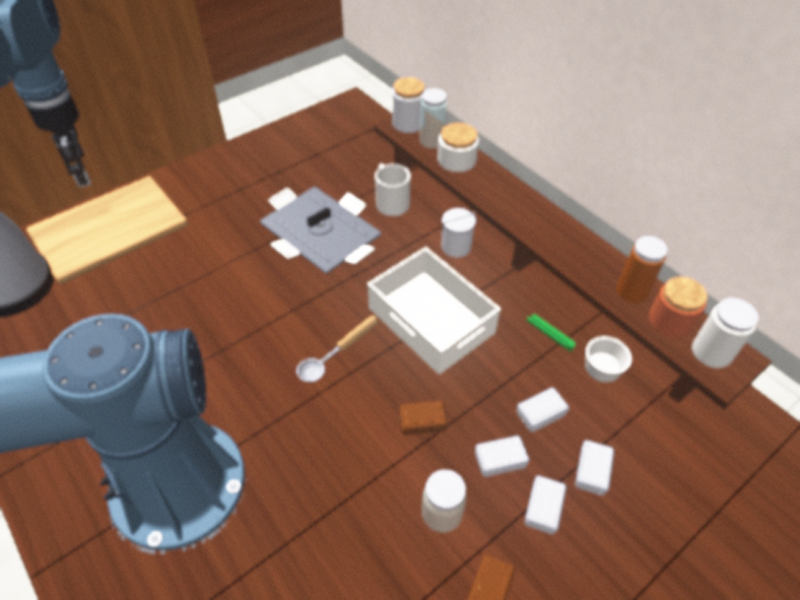

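The top view shows four grey tins at right (around 557,278; 613,281; 569,329; 614,329 in the 800x600 picture) and two brown look-alikes (508,356; 636,397). The box is at (436,287) and the lid at (287,308), with all its clips tipped out. The side view agrees. Next I'll measure them.

```bash
cat > h.py <<'E'
import numpy as np,cv2
from bench import ctrl,eyes
def cam(n):
    m=eyes.camera_model(n); f=192/np.tan(np.radians(m['vertical_fov'])/2); return m,f
def ray(n,u,v):
    m,f=cam(n); P=np.array(m['pose']); d=P[:3,:3]@np.array([(u-m['cx'])/f,-(v-m['cy'])/f,-1.]); return P[:3,3],d
def onz(n,u,v,z):
    o,d=ray(n,u,v); return o+d*(z-o[2])/d[2]
def proj(n,p):
    m,f=cam(n); P=np.array(m['pose']); c=P[:3,:3].T@(np.asarray(p)-P[:3,3]); return np.array([m['cx']+f*c[0]/-c[2],m['cy']-f*c[1]/-c[2]])
def tri(ra,rb):
    A=np.array([ra[1],-rb[1]]).T; s=np.linalg.lstsq(A,rb[0]-ra[0],rcond=None)[0]; a=ra[0]+s[0]*ra[1];b=rb[0]+s[1]*rb[1]; return (a+b)/2,np.linalg.norm(a-b)
def blobs(n,im,lo=110,smax=60,amin=60):
    hsv=cv2.cvtColor(im,cv2.COLOR_RGB2HSV); m=((hsv[...,1]<smax)&(hsv[...,2]>lo)).astype(np.uint8)
    cs,_=cv2.findContours(m,cv2.RETR_EXTERNAL,cv2.CHAIN_APPROX_NONE)
    return [c for c in cs if cv2.contourArea(c)>amin],m
def yaw():
    from scipy.spatial.transform import Rotation as R
    q=ctrl.get_obs()['eef_rot']; M=R.from_quat([q[1],q[2],q[3],q[0]]).as_matrix(); return np.arctan2(M[1,2],M[0,2]),M
def rectz(n,c,z):
    """contour cast on plane z, min area rect: centre, sides, angle of long side"""
    w=np.array([onz(n,u,v,z)[:2] for u,v in c.reshape(-1,2)]).astype(np.float32)
    b=cv2.boxPoints(cv2.minAreaRect(w*1000))/1000; e=[b[1]-b[0],b[2]-b[1]]; l=[np.linalg.norm(x) for x in e]; L=e[int(np.argmax(l))]
    a=np.arctan2(L[1],L[0]); a=(a+np.pi/2)%np.pi-np.pi/2
    return b.mean(0),max(l),min(l),a
def save(im,name,s=None,x0=0,y0=0,w=512,h=384):
    c=im[y0:y0+h,x0:x0+w,::-1]; s=s or min(800/w,600/h); cv2.imwrite('pics/'+name,cv2.resize(c,None,fx=s,fy=s,interpolation=cv2.INTER_CUBIC))
E
python3 - <<'E'
from h import *
print("yaw",yaw()[0]); print("base->", proj('top',[0,0,0])*800/512)
for n in('top','side'):
    im=eyes.camera(n); cs,m=blobs(n,im); cv2.imwrite(f'pics/m_{n}.png',m*255)
    for c in cs:
        ct=cv2.moments(c); u,v=ct['m10']/ct['m00'],ct['m01']/ct['m00']
        r=rectz(n,c,0.03); print(n,'px800',int(u*1.5625),int(v*1.5625),int(cv2.contourArea(c)),np.round(onz(n,u,v,0.02),3),np.round(r[0],3),round(r[1],3),round(r[2],3),round(r[3],3))
E
```

```text
yaw 1.326039070196479
base-> [443.93052175 532.4427832 ]
top px800 185 585 125 [-0.093  0.582  0.02 ] [-0.102  0.57 ] 0.101 0.047 0.914
top px800 51 582 304 [-0.079  0.884  0.02 ] [-0.084  0.876] 0.163 0.044 0.98
top px800 749 569 1163 [-0.094 -0.679  0.02 ] [-0.098 -0.68 ] 0.18 0.108 1.141
top px800 465 537 301 [-0.008 -0.047  0.02 ] [-0.005 -0.045] 0.122 0.073 1.294
top px800 102 547 1919 [-0.006  0.773  0.02 ] [-0.029  0.758] 0.307 0.165 1.029
top px800 438 548 2422 [-0.029  0.013  0.02 ] [-0.008  0.007] 0.252 0.221 -0.027
top px800 579 389 375 [ 0.314 -0.324  0.02 ] [ 0.314 -0.321] 0.09 0.068 1.542
top px800 419 399 188 [0.303 0.048 0.02 ] [0.318 0.044] 0.096 0.05 -0.029
top px800 613 328 352 [ 0.452 -0.414  0.02 ] [ 0.452 -0.41 ] 0.086 0.061 0.559
top px800 567 328 342 [ 0.456 -0.307  0.02 ] [ 0.456 -0.304] 0.088 0.058 -0.425
top px800 613 280 350 [ 0.566 -0.421  0.02 ] [ 0.565 -0.417] 0.086 0.062 0.559
top px800 556 277 325 [ 0.579 -0.287  0.02 ] [ 0.578 -0.285] 0.087 0.058 -0.183
top px800 785 383 1714 [ 0.314 -0.803  0.02 ] [ 0.253 -0.799] 0.718 0.045 -0.001
top px800 284 307
[... 372 characters left out ...]
7 166 191 [0.87  0.278 0.02 ] [0.877 0.28 ] 0.103 0.078 -1.213Traceback (most recent call last):
  File "<stdin>", line 7, in <module>
  File "h.py", line 22, in rectz
    w=np.array([onz(n,u,v,z)[:2] for u,v in c.reshape(-1,2)]).astype(np.float32)
                ~~~^^^^^^^^^
  File "h.py", line 8, in onz
    o,d=ray(n,u,v); return o+d*(z-o[2])/d[2]
        ~~~^^^^^^^
  File "h.py", line 6, in ray
    m,f=cam(n); P=np.array(m['pose']); d=P[:3,:3]@np.array([(u-m['cx'])/f,-(v-m['cy'])/f,-1.]); return P[:3,3],d
        ~~~^^^
  File "h.py", line 4, in cam
    m=eyes.camera_model(n); f=192/np.tan(np.radians(m['vertical_fov'])/2); return m,f
ValueError: time passes only in moves, steps and waits
```

View pics/m_top.png

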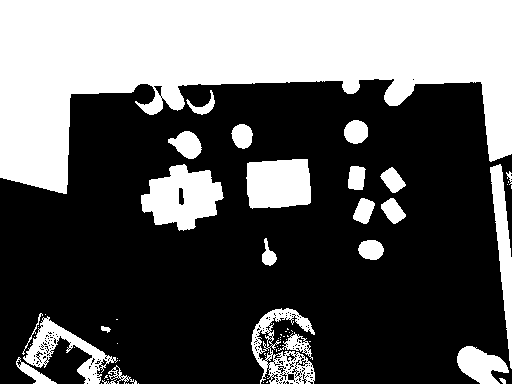

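```bash
python3 - <<'E'
s=open('h.py').read()
s=s.replace("def cam(n):\n    m=eyes","_C={}\ndef cam(n):\n    if n in _C: return _C[n]\n    m=eyes").replace("return m,f\n","_C[n]=(m,f); return m,f\n",1)
open('h.py','w').write(s)
E
python3 - <<'E'
from h import *
print('q',ctrl.get_obs()['time_s'])
R={}
for n in('top','side'):
    im=eyes.camera(n); cs,m=blobs(n,im,lo=120); cv2.imwrite(f'pics/m1_{n}.png',m*255); R[n]=[]
    for c in cs:
        ct=cv2.moments(c); u,v=ct['m10']/ct['m00'],ct['m01']/ct['m00']
        p=onz(n,u,v,0.018)
        if 0.2<p[0]<0.85 and abs(p[1])<.6: R[n].append((u,v,p,cv2.contourArea(c),c))
for a in R['top']:
    b=min(R['side'],key=lambda b:np.linalg.norm(b[2]-a[2]))
    p,r=tri(ray('top',*a[:2]),ray('side',*b[:2]))
    print(np.round(a[:2],0),np.round(a[2],3),int(a[3]),'|',np.round(b[:2]),np.round(b[2],3),'| tri',np.round(p,3),round(r,4))
E
```

```text
q 0.15
[371. 249.] [ 0.314 -0.324  0.018] 377 | [284. 319.] [ 0.329 -0.306  0.018] | tri [ 0.316 -0.315  0.056] 0.0022
[268. 255.] [0.303 0.048 0.018] 187 | [200. 235.] [0.302 0.043 0.018] | tri [0.303 0.047 0.011] 0.0009
[393. 210.] [ 0.453 -0.415  0.018] 349 | [349. 322.] [ 0.455 -0.416  0.018] | tri [ 0.454 -0.415  0.018] 0.0021
[364. 210.] [ 0.456 -0.308  0.018] 341 | [321. 291.] [ 0.458 -0.308  0.018] | tri [ 0.457 -0.308  0.018] 0.0018
[392. 180.] [ 0.567 -0.421  0.018] 347 | [380. 299.] [ 0.568 -0.423  0.018] | tri [ 0.568 -0.422  0.017] 0.0022
[356. 178.] [ 0.579 -0.288  0.018] 326 | [347. 261.] [ 0.58  -0.288  0.018] | tri [ 0.58  -0.288  0.018] 0.0013
[182. 197.] [0.525 0.36  0.018] 3414 | [204. 145.] [0.523 0.353 0.018] | tri [0.527 0.362 0.009] 0.0018
[278. 183.] [0.566 0.002 0.018] 2797 | [277. 197.] [0.574 0.013 0.018] | tri [0.564 0.003 0.036] 0.0007
[187. 144.] [0.725 0.341 0.018] 547 | [251. 120.] [0.737 0.358 0.018] | tri [0.719 0.336 0.042] 0.0012
[242. 135.] [0.753 0.134 0.018] 361 | [293. 148.] [0.764 0.151 0.018] | tri [0.746 0.133 0.044] 0.0013
[356. 132.] [ 0.754 -0.296  0.018] 418 | [388. 229.] [ 0.761 -0.288  0.018] | tri [ 0.75  -0.292  0.033] 0.0002
```

View pics/m1_side.png

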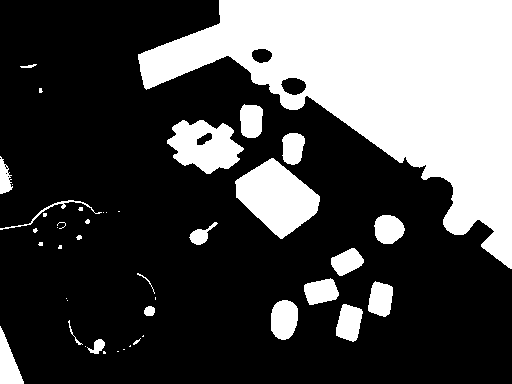

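```bash
python3 - <<'E'
from h import *
t=eyes.camera('top'); s=eyes.camera('side')
a=t[150:220,135:325,::-1]; b=s[100:250,160:330,::-1]
cv2.imwrite('pics/ct.png',cv2.resize(a,None,fx=4.2,fy=4.2,interpolation=cv2.INTER_CUBIC))
cv2.imwrite('pics/cs.png',cv2.resize(b,None,fx=4,fy=4,interpolation=cv2.INTER_CUBIC))
E
```

```text
(no output)
```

View pics/ct.png

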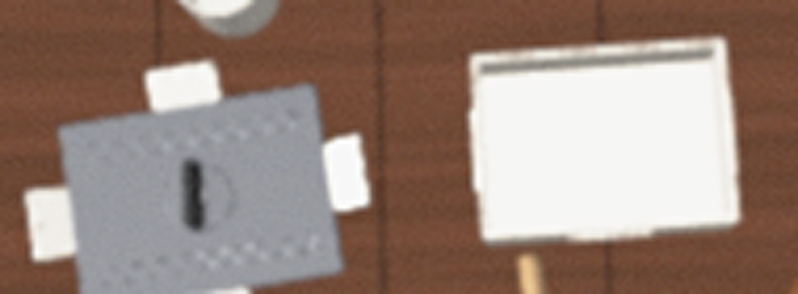

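View pics/cs.png

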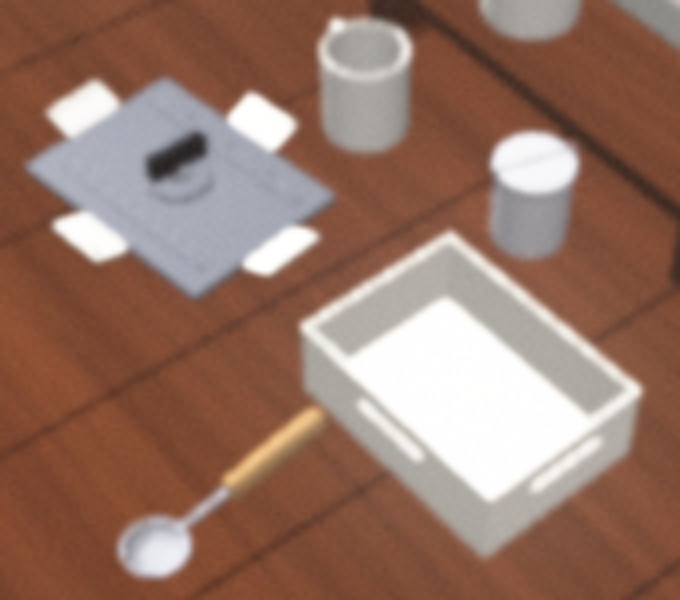

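```bash
python3 - <<'E'
from h import *
def T(x,y): return 135+(x+.5)/4.2-.5,150+(y+.5)/4.2-.5
def S(x,y): return 160+(x+.5)/4-.5,100+(y+.5)/4-.5
t=[T(470,53),T(726,39),T(740,222),T(483,240)]; s=[S(450,233),S(640,390),S(488,505),S(302,327)]
P=[]
for a,b in zip(t,s):
    p,r=tri(ray('top',*a),ray('side',*b)); q=onz('top',*a,.078); w=onz('side',*b,.078); P.append((q+w)/2); print(np.round(p,4),round(r,4),np.round(q[:2],4),np.round(w[:2],4))
def rep(P):
    P=np.array(P)[:,:2]; print('c',P.mean(0).round(4))
    for i in range(4):
        e=P[(i+1)%4]-P[i]; print(' len',np.linalg.norm(e).round(4),'ang',((np.arctan2(e[1],e[0])+(0 if i%2==1 else np.pi/2)+np.pi/2)%np.pi-np.pi/2).round(4))
rep(P)
L=[onz('top',*T(58,127),.016),onz('top',*T(317,84),.016),onz('top',*T(343,270),.016)]; L.append(L[0]+L[2]-L[1]); print('lid top'); rep(L)
M=[onz('side',*S(*x),.016) for x in[(165,77),(334,195),(195,298),(25,167)]]; print('lid side');rep(M)
a=T(193,193);b=S(177,155)
p,r=tri(ray('top',*a),ray('side',*b)); print('knob',p,r)
# knob ends
for A,B in (((190,162),(197,226)),): 
    u=onz('top',*T(*A),.057);v=onz('top',*T(*B),.057); print(u,v,np.linalg.norm(u-v),np.arctan2(*(u-v)[1::-1]))
for A,B in (((148,163),(205,140)),): 
    u=onz('side',*S(*A),.057);v=onz('side',*S(*B),.057); print(u,v,np.linalg.norm(u-v),np.arctan2(*(v-u)[1::-1]))
# base check
E
```

```text
[0.6376 0.1157 0.0752] 0.0003 [0.6371 0.1155] [0.6356 0.1138]
[ 0.6418 -0.1029  0.081 ] 0.0005 [ 0.6427 -0.1033] [ 0.6436 -0.1012]
[ 0.4859 -0.1088  0.0748] 0.0004 [ 0.4855 -0.1083] [ 0.4845 -0.1104]
[0.4783 0.1076 0.0774] 0.0037 [0.4767 0.1085] [0.4797 0.1063]
c [0.5607 0.0026]
 len 0.2171 ang 0.0312
 len 0.1583 ang 0.0448
 len 0.2168 ang 0.0314
 len 0.1583 ang 0.0462
lid top
c [0.5268 0.3594]
 len 0.2324 ang 0.1372
 len 0.1674 ang 0.1241
 len 0.2324 ang 0.1372
 len 0.1674 ang 0.1241
lid side
c [0.5259 0.3574]
 len 0.2269 ang 0.1355
 len 0.1683 ang 0.1571
 len 0.2273 ang 0.1396
 len 0.1692 ang 0.1548
knob [0.52807445 0.35930204 0.04468972] 0.0003812113644907458
[0.55331106 0.3593763  0.057     ] [0.49785198 0.35354349 0.057     ] 0.0557649668358326 0.1047878845167173
[0.49642157 0.35451212 0.057     ] [0.55183439 0.34847525 0.057     ] 0.0557406924024803 -0.10851555009771932
```

>>> step_arm(xyz=[[441,-845,-14],[441,-845,-14],[441,-845,-14],[441,-845,-14],[441,-845,-14],[441,-845,-14],[441,-845,-14],[441,-845,-14],[441,-845,-14],[441,-845,-14]], spin=[0.06,0.06,0.06,0.06,0.06,0.06,0.06,0.06,0.06,0.06], fingers=[80,80,80,80,80,80,80,80,80,80])

```text
time_s: 1.35
eef_pos: [0.3713, 0.1128, 0.2082]
eef_rot: [0.544, -0.452, 0.544, 0.451]
wrist_force: [1.9, 0.9, 0.5]
opening: 0.801
```

>>> step_arm(xyz=[[209,-401,-48],[209,-401,-48],[209,-401,-48],[209,-401,-48],[209,-401,-48],[209,-401,-48],[209,-401,-48],[209,-401,-48],[209,-401,-48],[209,-401,-48]], spin=[0,0,0,0,0,0,0,0,0,0], fingers=[80,80,80,80,80,80,80,80,80,80])

```text
time_s: 2.35
eef_pos: [0.5803, -0.2914, 0.1576]
eef_rot: [0.545, -0.451, 0.545, 0.451]
wrist_force: [-0.3, 0.8, -0.0]
opening: 0.799
```

```bash
cat > look.py <<'E'
import sys
from h import *
def tins():
    """tins by both views; returns list centre, angle"""
    R={}; ims={}
    for n in('top','side'):
        im=eyes.camera(n); ims[n]=im; cs,m=blobs(n,im,lo=130,amin=120); R[n]=[]
        for c in cs:
            ct=cv2.moments(c); u,v=ct['m10']/ct['m00'],ct['m01']/ct['m00']; p=onz(n,u,v,.018)
            if .2<p[0]<.9 and -.7<p[1]<.6: R[n].append((u,v,p,cv2.contourArea(c),rectz(n,c,.022)))
    for a in R['top']:
        if a[3]>480: continue
        for b in R['side']:
            d=np.linalg.norm(b[2]-a[2])
            if d<.012: print('tin? top',a[2][:2].round(4),'side',b[2][:2].round(4),'area',int(a[3]),int(b[3]),'L/W top',np.round(a[4][1:],3),'side',np.round(b[4][1:],3))
    return ims
if __name__=='__main__':
    ims=tins(); o=ctrl.get_obs(); print('t',o['time_s'],'tcp',o['eef_pos'].round(4),'yaw',round(yaw()[0],4),'q',o['q'].round(2),'op',round(o['opening'],3),'F',o['wrist_force'].round(1))
    if len(sys.argv)>1:
        for n in ims: save(ims[n],f'{sys.argv[1]}_{n}.png')
E
python3 look.py p1
```

```text
tin? top [ 0.5696 -0.4117] side [ 0.5683 -0.4231] area 166 643 L/W top [0.063 0.06  0.559] side [0.095 0.057 0.569]
t 2.45 tcp [ 0.5793 -0.2874  0.1585] yaw 1.3841 q [-0.64  0.39  1.46  0.    1.29 -2.03] op 0.8 F [-0.9  0.2 -0.8]
```

View pics/p1_side.png

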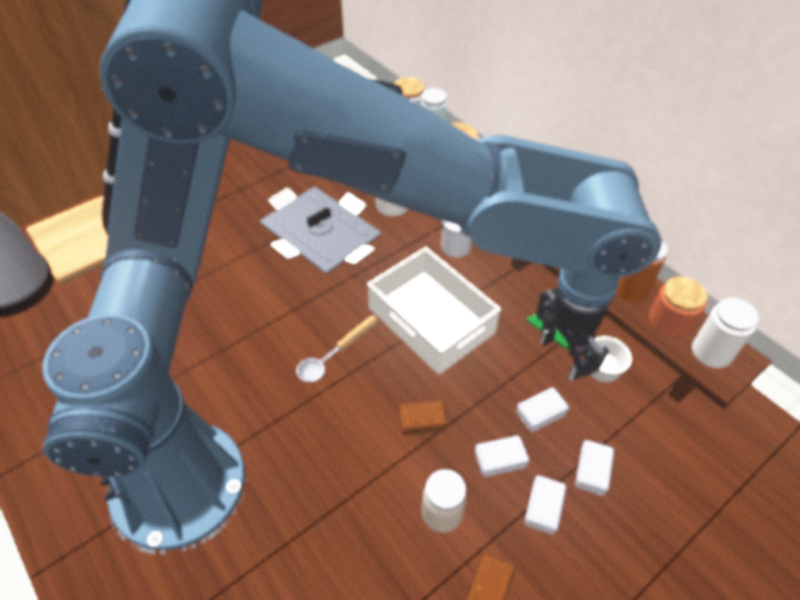

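The side view shows the gripper above the tin at (543,408), with all four tins unmoved. I'll descend and grip.

>>> step_arm(xyz=[[0,0,-50],[0,0,-100],[0,0,-130],[0,0,-143],[0,0,-143],[0,0,-143],[0,0,-143],[0,0,-143],[0,0,-143]], spin=[0,0,0,0,0,0,0,0,0], fingers=[80,80,80,80,80,40,40,40,40])

```text
time_s: 3.35
eef_pos: [0.5805, -0.2869, 0.0182]
eef_rot: [0.544, -0.453, 0.544, 0.451]
wrist_force: [0.5, 0.8, -0.5]
opening: 0.395
```

>>> step_arm(xyz=[[0,0,0],[0,0,0],[0,0,40],[0,0,80],[0,0,120],[0,0,140],[0,0,140]], spin=[0,0,0,0,0,0,0], fingers=[40,40,40,40,40,40,40])

```text
time_s: 4.05
eef_pos: [0.5818, -0.2879, 0.1614]
eef_rot: [0.545, -0.454, 0.543, 0.449]
wrist_force: [1.0, 0.4, -0.5]
opening: 0.397
```

```bash
python3 look.py p2
```

```text
tin? top [0.3117 0.0441] side [0.3017 0.0434] area 123 240 L/W top [0.091 0.038 0.485] side [0.094 0.053 0.464]
tin? top [ 0.4467 -0.4226] side [ 0.4545 -0.4159] area 254 692 L/W top [ 0.15   0.075 -0.451] side [0.092 0.056 0.558]
tin? top [ 0.7544 -0.2958] side [ 0.7634 -0.2925] area 421 559 L/W top [ 0.089  0.086 -0.055] side [0.11  0.081 0.58 ]
t 4.15 tcp [ 0.5795 -0.2863  0.1564] yaw 1.3859 q [-0.64  0.39  1.47 -0.    1.28 -2.03] op 0.404 F [ 0.  -0.1 -0.9]
```

View pics/p2_side.png

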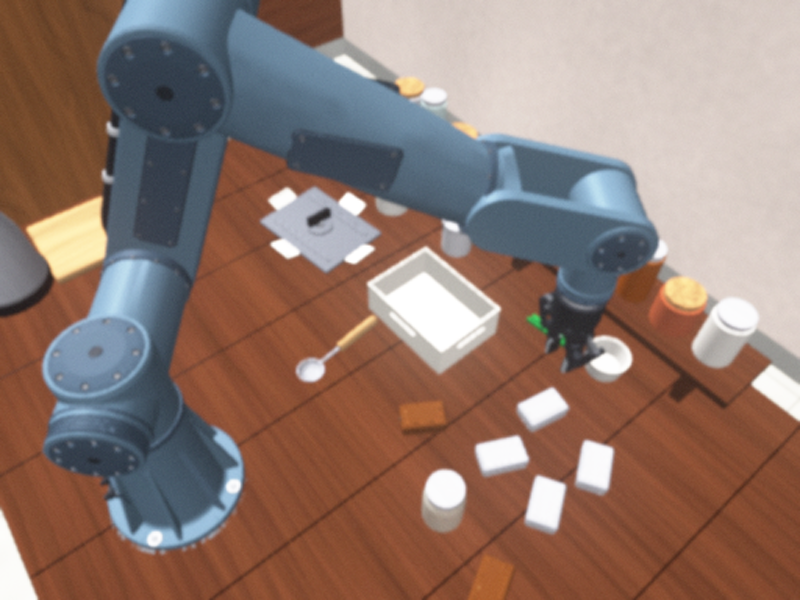

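```bash
python3 - <<'E'
from h import *
p=ctrl.get_obs()['eef_pos']; print(proj('side',p)*1.5625,proj('top',p)*1.5625, proj('side',[p[0],p[1],.015])*1.5625)
E
```

```text
[555.27873104 365.70656955] [570.04824812 267.01811093] [540.21591849 408.72228182]
```

View pics/p2_top.png

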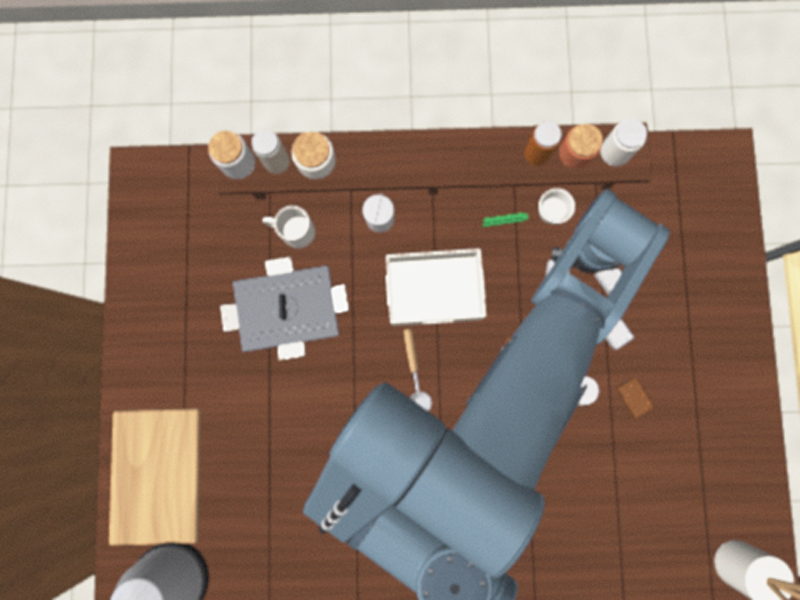

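```bash
python3 - <<'E'
from h import *
s=eyes.camera('side'); p=ctrl.get_obs()['eef_pos']; im=cv2.resize(s[170:290,310:430],None,fx=5,fy=5,interpolation=cv2.INTER_CUBIC)
M=yaw()[1]
for q,c in((p,(255,0,0)),(p+M[:,0]*.011,(0,255,0)),(p+M[:,2]*.017,(0,0,255)),(p-M[:,2]*.017,(0,0,255)),(p-M[:,0]*.062,(255,255,0))):
    u=(proj('side',q)-[310,170])*5; cv2.circle(im,(int(u[0]),int(u[1])),4,c,-1)
cv2.imwrite('pics/z1.png',im[:,:,::-1]); print(M.round(2))
E
```

```text
[[-0.   -0.98  0.18]
 [ 0.    0.18  0.98]
 [-1.    0.    0.  ]]
```

View pics/z1.png

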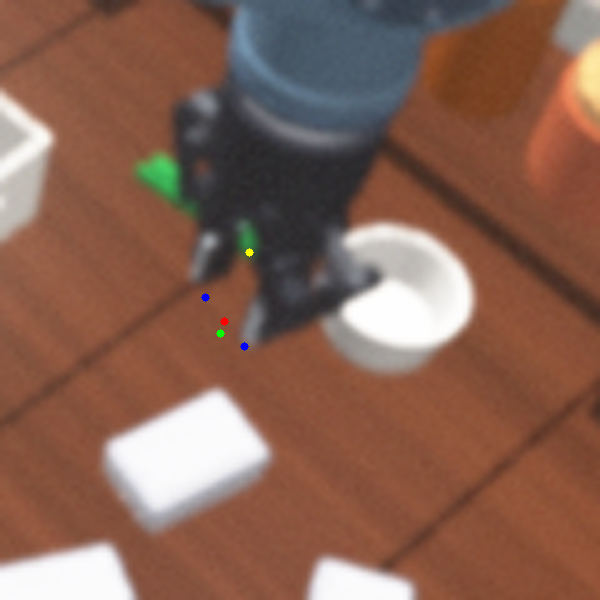

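The zoom shows the pads higher than expected: the tips are at about (250,345) and (200,275), where I expected them near (220,333). The tin wasn't touched. I'll descend again with the jaws open and look before closing.

>>> step_arm(xyz=[[0,0,0],[0,0,0],[0,0,-50],[0,0,-100],[0,0,-130],[0,0,-140],[0,0,-140],[0,0,-140]], spin=[0,0,0,0,0,0,0,0], fingers=[80,80,80,80,80,80,80,80])

```text
time_s: 5.0
eef_pos: [0.5808, -0.2871, 0.0183]
eef_rot: [0.544, -0.453, 0.544, 0.451]
wrist_force: [-1.0, -0.0, 0.4]
opening: 0.797
```

```bash
cat > zoom.py <<'E'
from h import *
import sys
name=sys.argv[1]; cam_=sys.argv[2]; 
s=eyes.camera(cam_); o=ctrl.get_obs(); p=o['eef_pos']; M=yaw()[1]; c=proj(cam_,p); 
if len(sys.argv)>3: c=proj(cam_,[float(v) for v in sys.argv[3:6]])
x0=int(np.clip(c[0]-60,0,392)); y0=int(np.clip(c[1]-60,0,264))
im=cv2.resize(s[y0:y0+120,x0:x0+120],None,fx=5,fy=5,interpolation=cv2.INTER_CUBIC)
if len(sys.argv)<=3:
  for q,cc in((p,(255,0,0)),(p+M[:,0]*.011,(0,255,0)),(p+M[:,2]*.0425*o['opening'],(0,0,255)),(p-M[:,2]*.0425*o['opening'],(0,0,255))):
    u=(proj(cam_,q)-[x0,y0])*5; cv2.circle(im,(int(u[0]),int(u[1])),3,cc,-1)
cv2.imwrite('pics/'+name,im[:,:,::-1]); print('t',o['time_s'],p.round(4),'yaw',yaw()[0].round(4),'op',o['opening'].round(3),'F',o['wrist_force'].round(1),'T',o['torque'].round(2),'q6',o['q'][5].round(2),'crop',x0,y0)
E
python3 zoom.py z2.png side
```

```text
Traceback (most recent call last):
  File "zoom.py", line 11, in <module>
    cv2.imwrite('pics/'+name,im[:,:,::-1]); print('t',o['time_s'],p.round(4),'yaw',yaw()[0].round(4),'op',o['opening'].round(3),'F',o['wrist_force'].round(1),'T',o['torque'].round(2),'q6',o['q'][5].round(2),'crop',x0,y0)
                                                                                                          ^^^^^^^^^^^^^^^^^^
AttributeError: 'float' object has no attribute 'round'
```

View pics/z2.png

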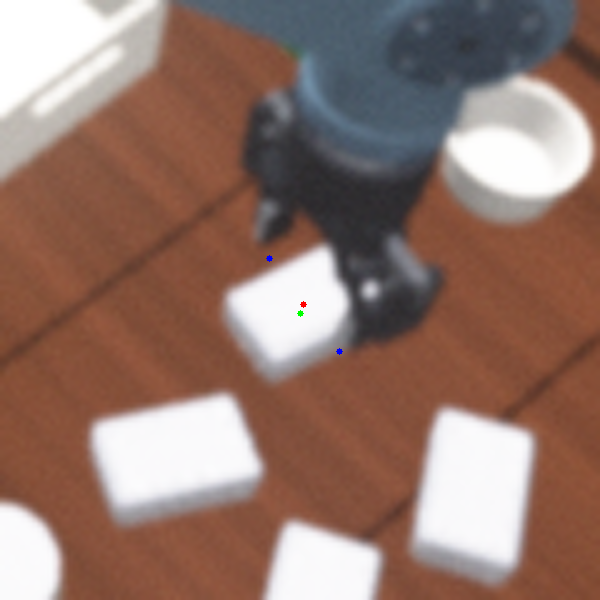

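>>> step_arm(xyz=[[0,0,-5],[0,0,-10],[0,0,-10]], spin=[0,0,0], fingers=[80,80,80])

```text
time_s: 5.35
eef_pos: [0.5794, -0.2861, 0.0065]
eef_rot: [0.544, -0.452, 0.544, 0.452]
wrist_force: [-0.4, -0.4, -1.1]
opening: 0.797
```

```bash
sed -i "s/o\['opening'\].round(3)/round(o['opening'],3)/; s/yaw()\[0\].round(4)/round(float(yaw()[0]),4)/" zoom.py
python3 zoom.py z3.png side
```

```text
t 5.4 [ 0.5795 -0.2862  0.0066] yaw 1.386 op 0.801 F [ 0.3 -0.1 -0.2] T [-0.03 -0.02 -0.04] q6 -2.03 crop 285 203
```

View pics/z3.png

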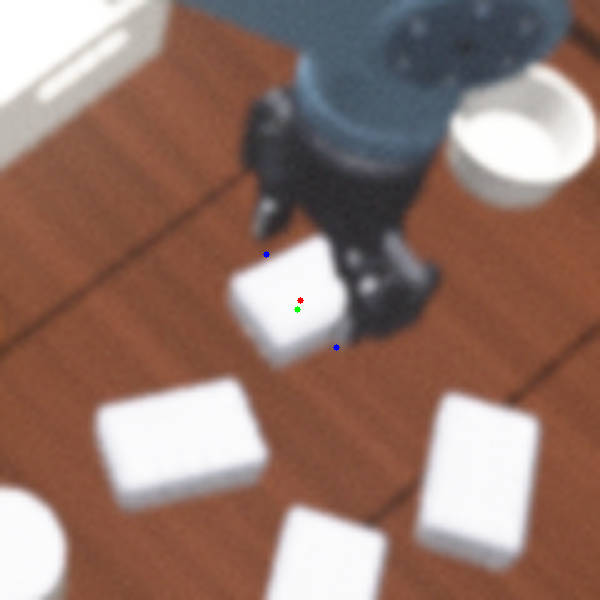

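>>> step_arm(xyz=[[0,0,0],[0,0,0],[0,0,0],[0,0,0],[0,0,0],[0,0,0]], spin=[0,0,0,0,0,0], fingers=[30,30,30,30,30,30])

```text
time_s: 6.0
eef_pos: [0.5801, -0.2867, 0.0076]
eef_rot: [0.544, -0.452, 0.544, 0.451]
wrist_force: [-0.4, -0.2, 5.1]
opening: 0.552
```

```bash
python3 zoom.py z4.png side;python3 zoom.py z4t.png top
```

```text
t 6.05 [ 0.5801 -0.2867  0.0076] yaw 1.386 op 0.554 F [-1.   0.1  5.7] T [ 0.12  0.16 -0.02] q6 -2.03 crop 285 202
t 6.1 [ 0.5801 -0.2867  0.0076] yaw 1.386 op 0.558 F [-1.8  0.1  5.2] T [ 0.07  0.23 -0.03] q6 -2.03 crop 295 117
```

View pics/z4.png

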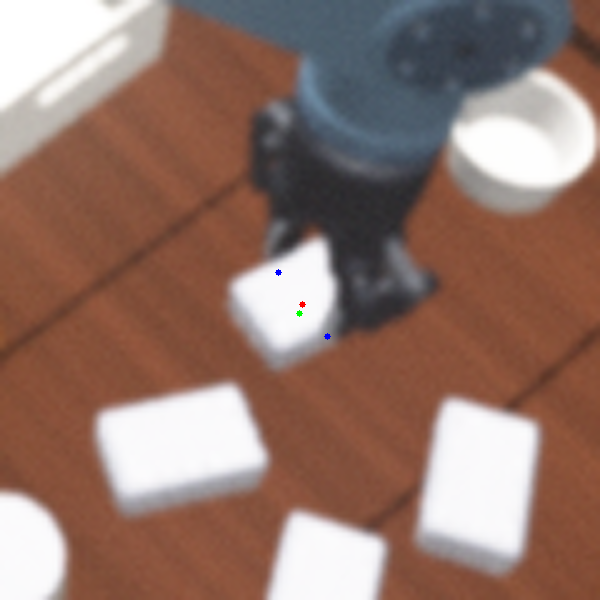

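View pics/z4t.png

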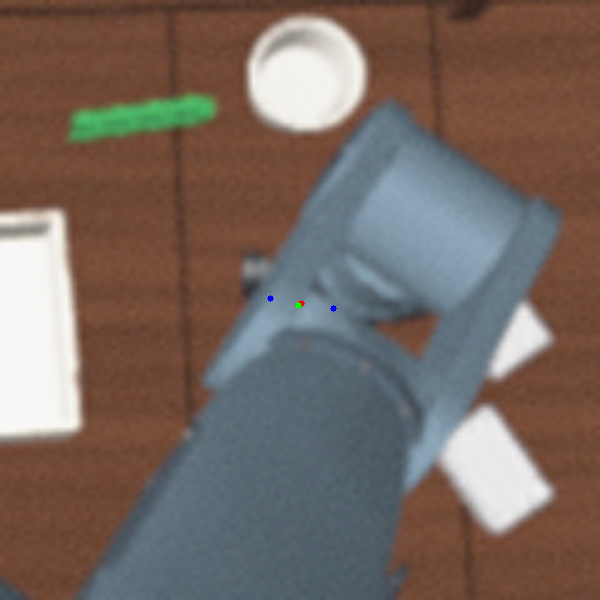

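>>> step_arm(xyz=[[0,0,0],[0,0,20],[0,0,50],[0,0,90],[0,0,130],[0,0,150],[0,0,150]], spin=[0,0,0,0,0,0,0], fingers=[30,30,30,30,30,30,30])

```text
time_s: 6.8
eef_pos: [0.5816, -0.2877, 0.1607]
eef_rot: [0.545, -0.454, 0.543, 0.449]
wrist_force: [0.5, -0.1, -1.1]
opening: 0.555
```

```bash
python3 zoom.py z5.png side
```

```text
t 6.85 [ 0.5803 -0.2868  0.1578] yaw 1.386 op 0.557 F [ 0.1 -0.1 -1.8] T [-0.02  0.03 -0.04] q6 -2.03 crop 295 173
```

View pics/z5.png

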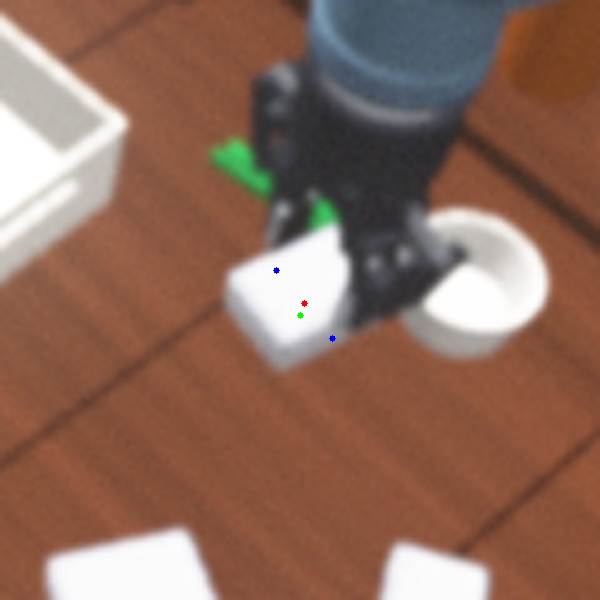

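Gripped and lifted: the tin is held level, slightly off its middle, opening 0.557. I'll carry it to the box's -y half.

>>> step_arm(xyz=[[-3,45,0],[-6,90,0],[-10,135,0],[-14,180,0],[-17,220,0],[-18,240,0],[-18,240,0],[-18,240,0],[-18,240,0]], spin=[0.1,0.2,0.22,0.22,0.22,0.22,0.22,0.22,0.22], fingers=[30,30,30,30,30,30,30,30,30])

```text
time_s: 7.75
eef_pos: [0.5612, -0.0472, 0.1555]
eef_rot: [0.491, -0.508, 0.492, 0.509]
wrist_force: [-0.6, 0.4, -0.8]
opening: 0.549
```

```bash
python3 zoom.py z6.png side; python3 look.py p3
```

```text
t 7.8 [ 0.5613 -0.0474  0.1558] yaw 1.6046 op 0.55 F [-0.4 -0.8 -0.9] T [-0.01  0.03  0.03] q6 -1.9 crop 229 122
tin? top [ 0.4526 -0.4146] side [ 0.4546 -0.4159] area 347 692 L/W top [0.086 0.059 0.559] side [0.092 0.055 0.558]
tin? top [ 0.4563 -0.3071] side [ 0.458  -0.3085] area 336 635 L/W top [ 0.087  0.058 -0.434] side [ 0.088  0.062 -0.438]
tin? top [ 0.5668 -0.4215] side [ 0.5682 -0.4232] area 345 643 L/W top [0.085 0.061 0.554] side [0.096 0.057 0.569]
tin? top [ 0.7547 -0.2959] side [ 0.7615 -0.2881] area 419 652 L/W top [ 0.089  0.086 -0.055] side [0.102 0.093 0.906]
t 7.9 tcp [ 0.5616 -0.0475  0.1563] yaw 1.6044 q [-0.29  0.22  1.69 -0.    1.24 -1.9 ] op 0.552 F [-0.9 -0.3  0.1]
```

View pics/z6.png

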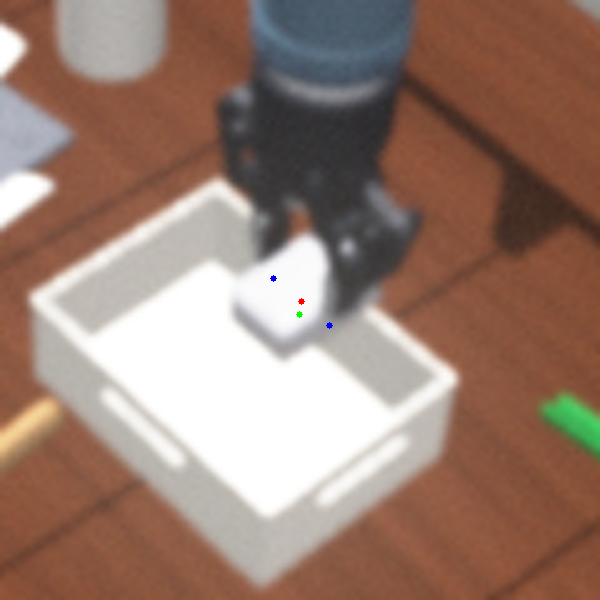

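View pics/p3_top.png

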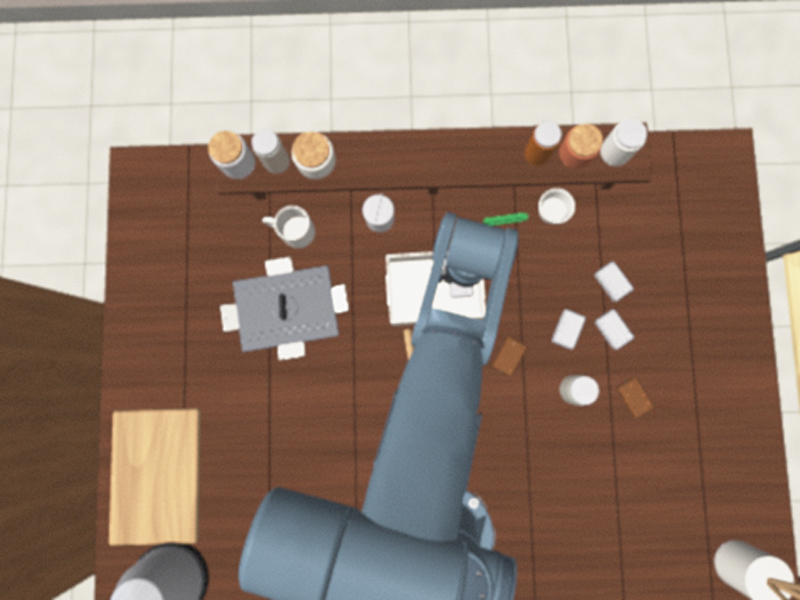

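The tin is over the box's -y half. I'll lower it and release.

>>> step_arm(xyz=[[0,0,-45],[0,0,-90],[0,0,-120],[0,0,-135],[0,0,-141],[0,0,-141],[0,0,-141]], spin=[0,0,0,0,0,0,0], fingers=[30,30,30,30,30,30,30])

```text
time_s: 8.6
eef_pos: [0.5632, -0.0469, 0.0175]
eef_rot: [-0.492, 0.51, -0.491, -0.508]
wrist_force: [0.6, -0.9, -1.1]
opening: 0.551
```

```bash
python3 zoom.py z7.png side
```

```text
t 8.65 [ 0.5633 -0.0469  0.0176] yaw 1.6059 op 0.554 F [ 1.   0.2 -1.2] T [-0.02  0.05 -0.07] q6 -1.9 crop 226 150
```

View pics/z7.png

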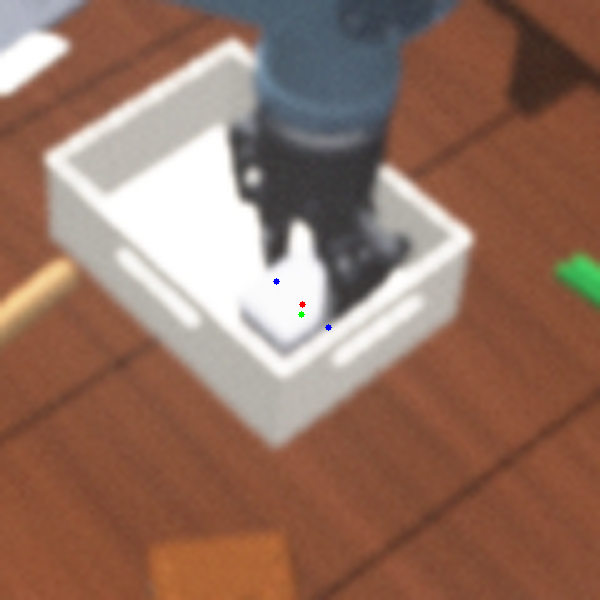

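>>> step_arm(xyz=[[0,0,-3],[0,0,-5],[0,0,-5],[0,0,-5],[0,0,-5],[0,0,-5]], spin=[0,0,0,0,0,0], fingers=[30,30,30,73,73,73])

```text
time_s: 9.25
eef_pos: [0.5623, -0.0436, 0.0119]
eef_rot: [0.492, -0.509, 0.49, 0.509]
wrist_force: [-0.9, 13.1, 6.1]
opening: 0.728
```

>>> step_arm(xyz=[[0,0,30],[0,0,70],[0,0,110],[0,0,160],[0,-50,170],[20,-100,180],[0,-150,180],[-20,-200,180],[-50,-240,180],[-80,-260,180]], spin=[0,0,0,0,-0.1,-0.2,-0.3,-0.4,-0.46,-0.46], fingers=[73,73,73,80,80,80,80,80,80,80])

```text
time_s: 10.25
eef_pos: [0.481, -0.3091, 0.1913]
eef_rot: [0.595, -0.383, 0.595, 0.382]
wrist_force: [-0.3, -0.2, -0.3]
opening: 0.798
```

```bash
python3 look.py p4
```

```text
tin? top [0.3028 0.0475] side [0.3018 0.0431] area 187 236 L/W top [ 0.097  0.051 -0.029] side [ 0.095  0.052 -0.112]
tin? top [ 0.4429 -0.4163] side [ 0.4544 -0.4159] area 254 693 L/W top [0.084 0.059 0.583] side [0.092 0.056 0.558]
tin? top [ 0.7546 -0.2958] side [ 0.7614 -0.2881] area 420 655 L/W top [ 0.092  0.087 -1.134] side [0.102 0.093 0.906]
t 10.35 tcp [ 0.4781 -0.3103  0.191 ] yaw 1.1402 q [-0.78  0.19  1.64 -0.    1.31 -1.92] op 0.799 F [0.6 0.  0.3]
```

View pics/p4_side.png

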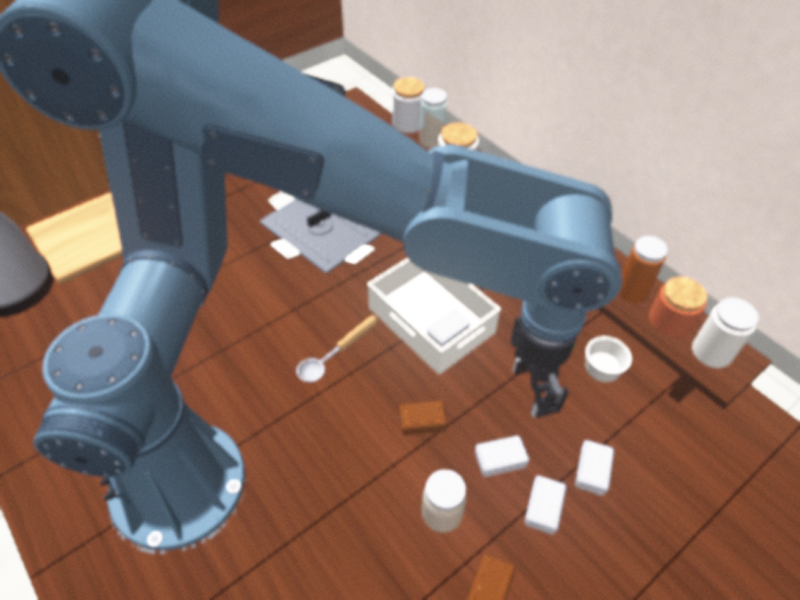

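View pics/p4_top.png

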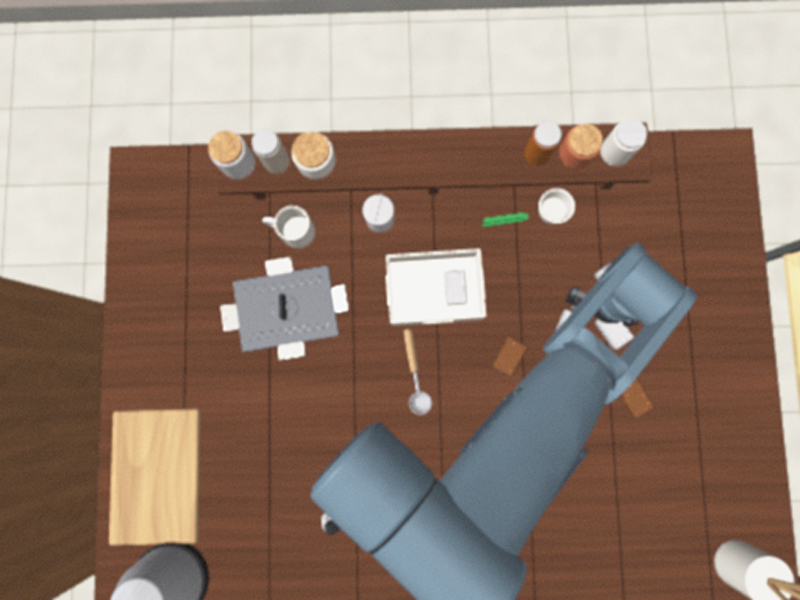

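Tin 1 is in the box at (456,287) in the top view; the finger brushed the wall on release, so I'll open less next time. Now tin b.

>>> step_arm(xyz=[[-22,2,-40],[-22,2,-90],[-22,2,-130],[-22,2,-165],[-22,2,-180],[-22,2,-184],[-22,2,-184]], spin=[0,0,0,0,0,0,0], fingers=[80,80,80,80,80,80,80])

```text
time_s: 11.05
eef_pos: [0.4604, -0.3046, 0.0075]
eef_rot: [0.594, -0.384, 0.594, 0.383]
wrist_force: [0.3, -1.6, 0.2]
opening: 0.799
```

```bash
python3 zoom.py z8.png side
```

```text
t 11.1 [ 0.4609 -0.3052  0.0083] yaw 1.1464 op 0.804 F [-1.2 -0.1 -0.9] T [-0.1  -0.02 -0.04] q6 -1.95 crop 260 231
```

View pics/z8.png

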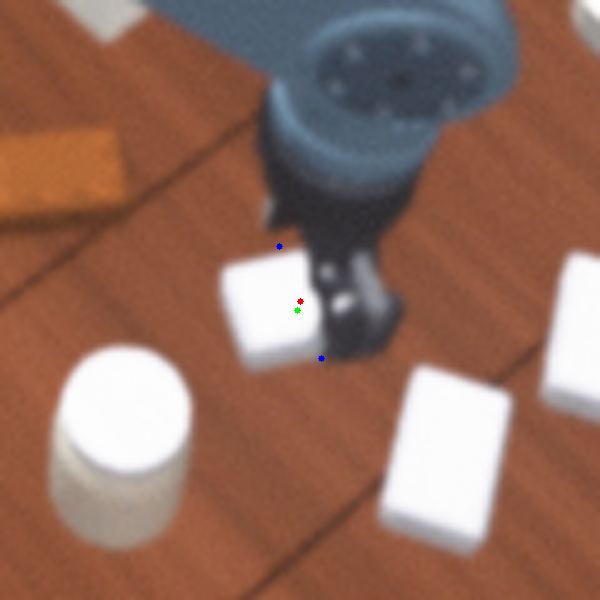

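>>> step_arm(xyz=[[-3,-2,0],[-3,-2,0],[-3,-2,0],[-3,-2,0],[-3,-2,0],[-3,-2,30],[-3,-2,80],[-3,-2,130],[-3,-2,155],[-3,-2,155]], spin=[0,0,0,0,0,0,0,0,0,0], fingers=[80,30,30,30,30,30,30,30,30,30])

```text
time_s: 12.1
eef_pos: [0.459, -0.3087, 0.1674]
eef_rot: [0.595, -0.387, 0.593, 0.38]
wrist_force: [0.6, 0.2, -1.5]
opening: 0.547
```

```bash
python3 zoom.py z9.png side; python3 look.py
```

```text
t 12.15 [ 0.4577 -0.3074  0.1644] yaw 1.146 op 0.547 F [ 0.4 -1.1 -1.5] T [ 0.02 -0.    0.02] q6 -1.95 crop 268 203
tin? top [0.303  0.0476] side [0.3017 0.0433] area 187 239 L/W top [0.093 0.052 0.485] side [ 0.096  0.052 -0.097]
tin? top [ 0.7546 -0.2958] side [ 0.7614 -0.288 ] area 422 654 L/W top [ 0.089  0.086 -0.055] side [0.102 0.093 0.906]
t 12.25 tcp [ 0.456  -0.3057  0.1607] yaw 1.1459 q [-0.81  0.18  1.72  0.    1.24 -1.95] op 0.545 F [ 0.   0.6 -2.1]
```

View pics/z9.png

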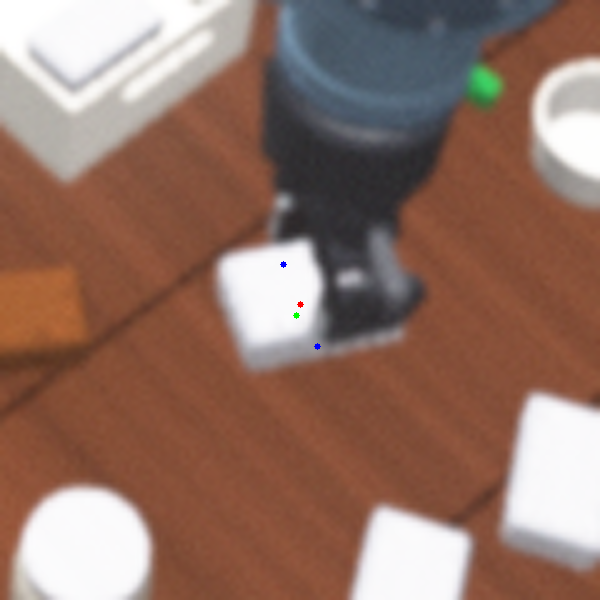

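>>> step_arm(xyz=[[0,45,5],[10,90,5],[25,135,5],[40,180,5],[55,225,5],[75,270,5],[90,310,5],[103,345,5],[103,354,5],[103,354,5]], spin=[0.1,0.2,0.3,0.4,0.46,0.46,0.46,0.46,0.46,0.46], fingers=[30,30,30,30,30,30,30,30,30,30])

```text
time_s: 13.25
eef_pos: [0.5581, 0.0491, 0.1645]
eef_rot: [0.489, -0.508, 0.491, 0.511]
wrist_force: [0.5, -1.1, -1.7]
opening: 0.547
```

```bash
python3 zoom.py z10.png side; python3 zoom.py z10t.png top
```

```text
t 13.3 [0.5583 0.0478 0.1648] yaw 1.6073 op 0.546 F [-0.   0.1 -1.4] T [-0.02  0.05 -0.01] q6 -1.73 crop 207 101
t 13.35 [0.5585 0.0469 0.1653] yaw 1.606 op 0.549 F [ 0.4 -0.9 -1.2] T [-0.05  0.03  0.09] q6 -1.73 crop 206 119
```

View pics/z10.png

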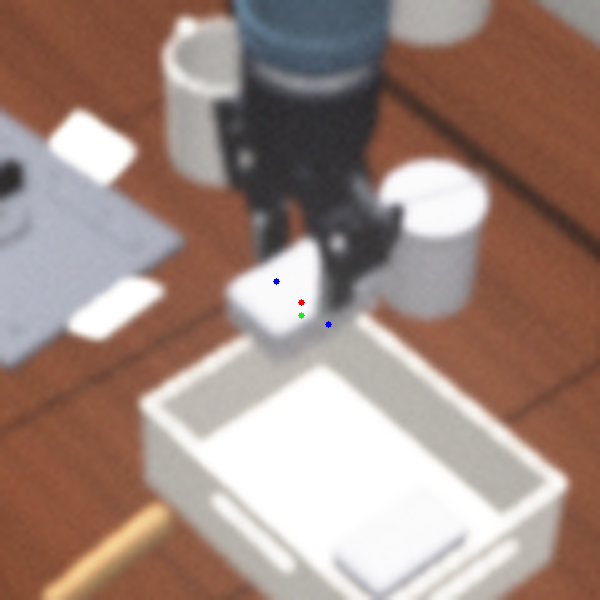

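View pics/z10t.png

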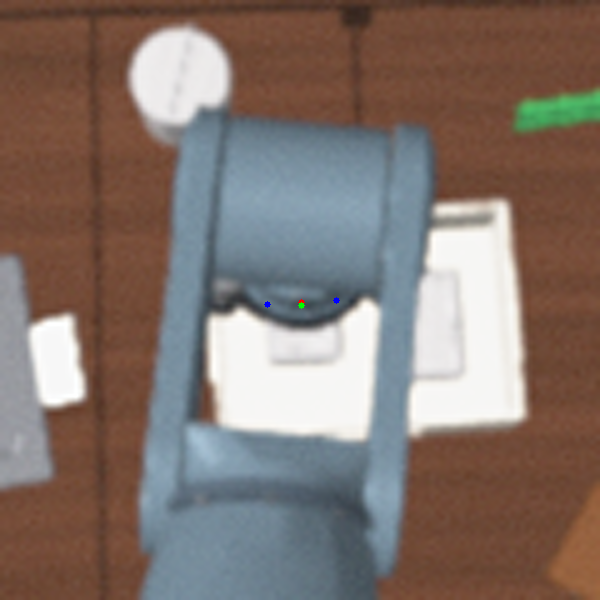

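>>> step_arm(xyz=[[0,0,-45],[0,0,-90],[0,0,-125],[0,0,-145],[0,0,-152],[0,0,-154],[0,0,-154],[0,0,-154],[0,0,-154],[0,0,-154]], spin=[0,0,0,0,0,0,0,0,0,0], fingers=[30,30,30,30,30,30,30,30,70,70])

```text
time_s: 14.35
eef_pos: [0.5602, 0.0473, 0.0133]
eef_rot: [-0.491, 0.509, -0.491, -0.508]
wrist_force: [-0.3, -0.4, -0.2]
opening: 0.699
```

>>> step_arm(xyz=[[0,0,30],[0,0,70],[0,0,110],[0,0,160],[0,-50,170],[0,-100,180],[0,-150,180],[0,-200,180],[0,-250,180],[0,-300,180]], spin=[0,0,0,0,-0.1,-0.25,-0.4,-0.55,-0.7,-0.85], fingers=[70,70,70,80,80,80,80,80,80,80])

```text
time_s: 15.35
eef_pos: [0.5595, -0.2525, 0.1933]
eef_rot: [0.658, -0.259, 0.658, 0.259]
wrist_force: [0.3, -0.4, 0.3]
opening: 0.798
```

```bash
python3 look.py p5
```

```text
tin? top [0.3028 0.0476] side [0.3017 0.0433] area 186 241 L/W top [0.093 0.052 0.485] side [ 0.096  0.052 -0.112]
tin? top [ 0.7544 -0.296 ] side [ 0.7614 -0.288 ] area 423 654 L/W top [ 0.089  0.086 -0.055] side [0.102 0.093 0.906]
t 15.45 tcp [ 0.5591 -0.2569  0.1931] yaw 0.7463 q [-0.62  0.29  1.52 -0.    1.33 -1.37] op 0.798 F [0.2 0.6 0.6]
```

View pics/p5_side.png

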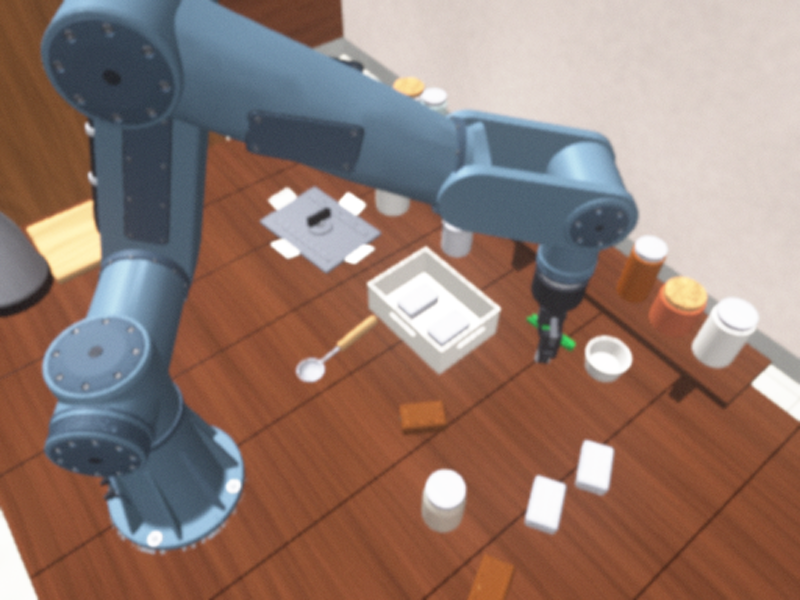

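View pics/p5_top.png

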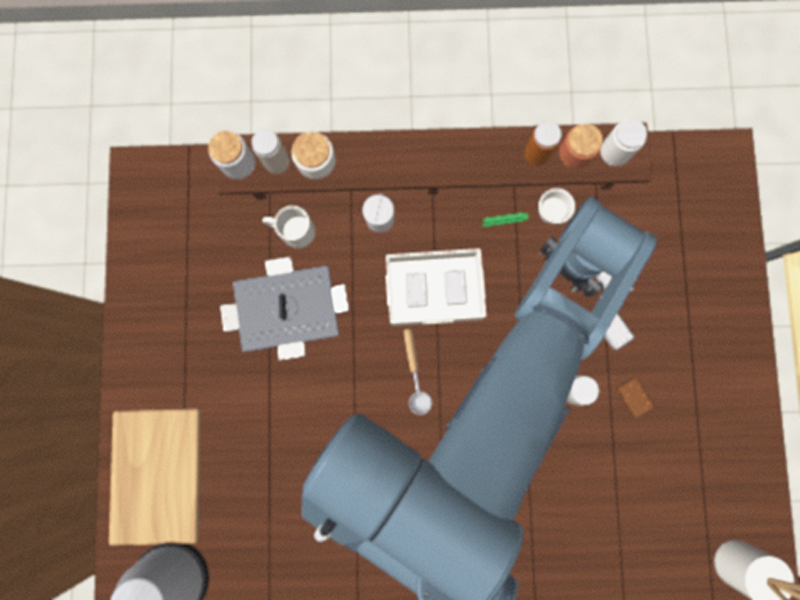

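Two tins are in the box, and c (595,467) and d (546,504) have not moved. I'll turn and go to tin c.

>>> step_arm(xyz=[[8,-40,0],[8,-80,0],[8,-120,0],[8,-166,0],[8,-166,0],[8,-166,0],[8,-166,0],[8,-166,0],[8,-166,0],[8,-166,0]], spin=[-0.15,-0.3,-0.45,-0.6,-0.75,-0.9,-1.05,-1.2,-1.35,-1.5], fingers=[80,80,80,80,80,80,80,80,80,80])

```text
time_s: 16.45
eef_pos: [0.568, -0.4157, 0.1928]
eef_rot: [0.658, 0.259, 0.658, -0.258]
wrist_force: [-0.3, -0.3, 0.0]
opening: 0.802
```

>>> step_arm(xyz=[[0,0,-20],[0,0,-60],[0,0,-100],[0,0,-130],[0,0,-130]], spin=[-0.13,-0.26,-0.26,-0.26,-0.26], fingers=[80,80,80,80,80])

```text
time_s: 16.95
eef_pos: [0.5649, -0.4127, 0.0568]
eef_rot: [0.617, 0.341, 0.624, -0.339]
wrist_force: [-0.7, 0.9, -0.2]
opening: 0.798
```

```bash
python3 zoom.py z11.png side;python3 look.py
```

```text
t 17.0 [ 0.5665 -0.4143  0.0603] yaw -1.0029 op 0.807 F [ 0.5  0.3 -0.1] T [ 0.04 -0.02 -0.03] q6 0.2 crop 321 229
t 17.1 tcp [ 0.5688 -0.417   0.0648] yaw -1.0032 q [-0.8   0.61  1.35  0.    1.18  0.2 ] op 0.798 F [0.9 0.2 0.9]
```

View pics/z11.png

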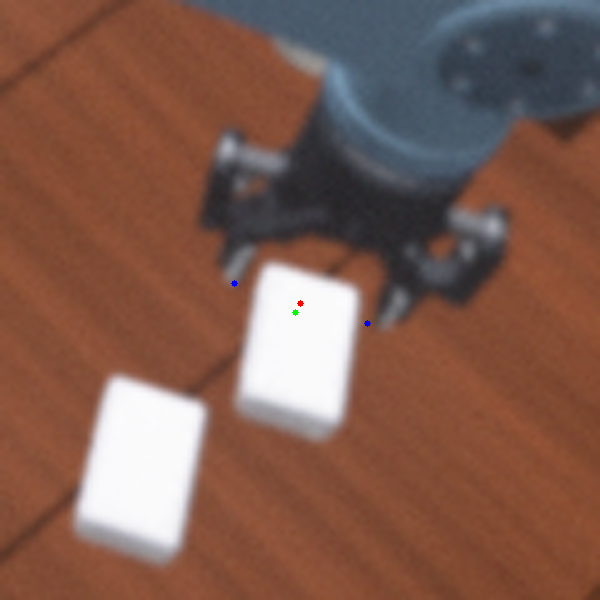

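>>> step_arm(xyz=[[-4,-4,-20],[-4,-4,-45],[-4,-4,-58],[-4,-4,-59],[-4,-4,-59],[-4,-4,-59]], spin=[0,0,0,0,0,0], fingers=[80,80,80,80,80,80])

```text
time_s: 17.7
eef_pos: [0.5648, -0.4213, 0.0058]
eef_rot: [0.621, 0.34, 0.619, -0.34]
wrist_force: [0.3, 0.0, 0.7]
opening: 0.804
```

```bash
python3 zoom.py z12.png side
```

```text
t 17.75 [ 0.5647 -0.4213  0.0057] yaw -1.0038 op 0.802 F [0.7 0.  0.1] T [ 0.04  0.   -0.01] q6 0.19 crop 317 241
```

View pics/z12.png

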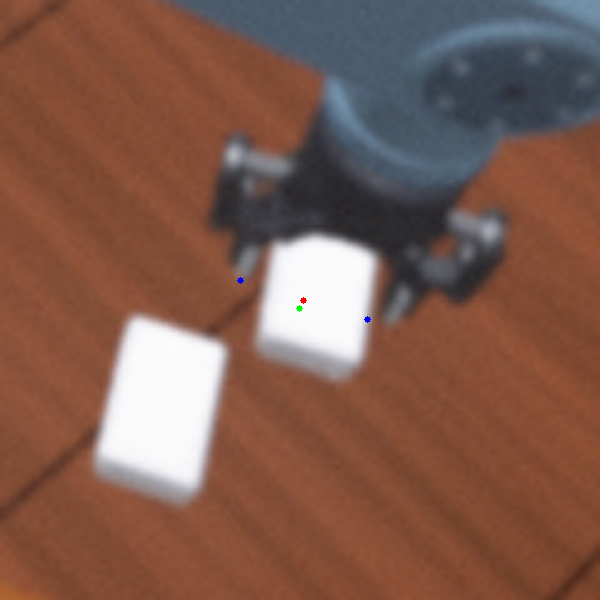

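>>> step_arm(xyz=[[0,0,3],[0,0,3],[0,0,3],[0,0,3],[0,0,3],[0,0,30],[0,0,80],[0,0,130],[0,0,170],[0,0,180]], spin=[0,0,0,0,0,0,0,0,0,0], fingers=[80,30,30,30,30,30,30,30,30,30])

```text
time_s: 18.75
eef_pos: [0.5659, -0.4226, 0.1909]
eef_rot: [0.623, 0.339, 0.616, -0.341]
wrist_force: [0.2, -1.2, -0.5]
opening: 0.546
```

```bash
python3 zoom.py z13.png side; python3 - <<'E'
from h import *
im=eyes.camera('top'); save(im,'box5.png',None,225,145,100,75)
# tins inside the box: slightly darker than the floor
g=im[150:215,235:320].mean(2); print(g[20:52:3,5:80:3].astype(int))
E
```

```text
t 18.8 [ 0.5655 -0.4222  0.1898] yaw -1.0039 op 0.55 F [ 0.2 -0.3  0.4] T [-0.05 -0.01 -0.03] q6 0.19 crop 336 207
[[ 85  88 107 239 246 245 245 245 245 245 245 245 245 245 245 245 245 246
  246 245 245 245 237 109  83]
 [ 82  82  96 235 245 245 245 245 244 243 244 245 245 245 245 238 226 216
  228 228 245 245 237 138  75]
 [ 81  82 126 238 246 246 245 227 222 231 235 239 245 245 245 230 234 234
  233 216 246 245 235 165  77]
 [ 78  81 128 237 245 245 245 232 234 234 235 237 245 245 246 226 232 234
  234 216 245 245 235 196  88]
 [ 78  81 109 237 246 245 245 229 233 234 237 229 245 245 245 231 234 233
  233 215 245 246 236 211  81]
 [ 76  76 106 239 245 245 245 230 233 234 235 218 246 245 245 231 232 234
  233 215 245 245 236 222  75]
 [ 83  83  89 242 245 245 245 229 232 234 231 216 245 245 245 232 233 234
  234 225 246 245 239 230  79]
 [ 83  81  79 245 245 245 245 231 233 233 233 215 246 245 245 236 235 235
  234 231 245 245 240 226  72]
 [ 79  80  76 243 245 245 246 231 228 220 228 213 246 245 245 239 205 200
  203 220 245 245 242 232  75]
 [ 81  81  81 203 246 245 245 240 239 240 242 245 245 245 245 245 246 246
  246 246 245 245 243 243  77]
 [ 74  73  73 170 245 245 245 245 246 245 245 245 245 245 245 246 245 246
  245 246 245 246 245 242  85]]
```

View pics/z13.png

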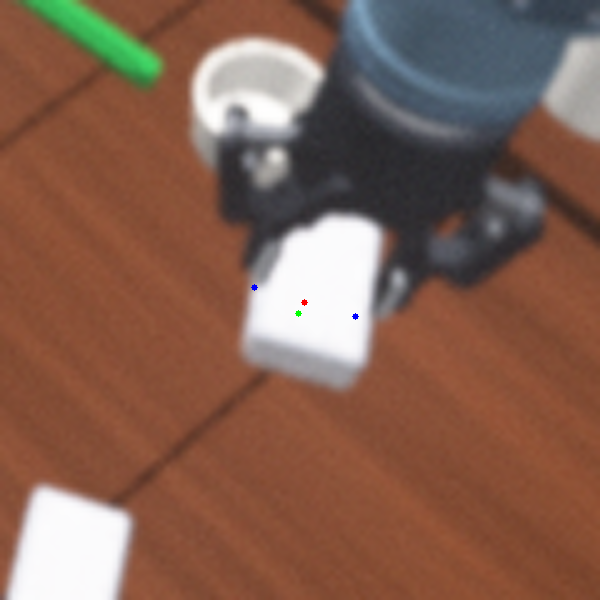

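View pics/box5.png

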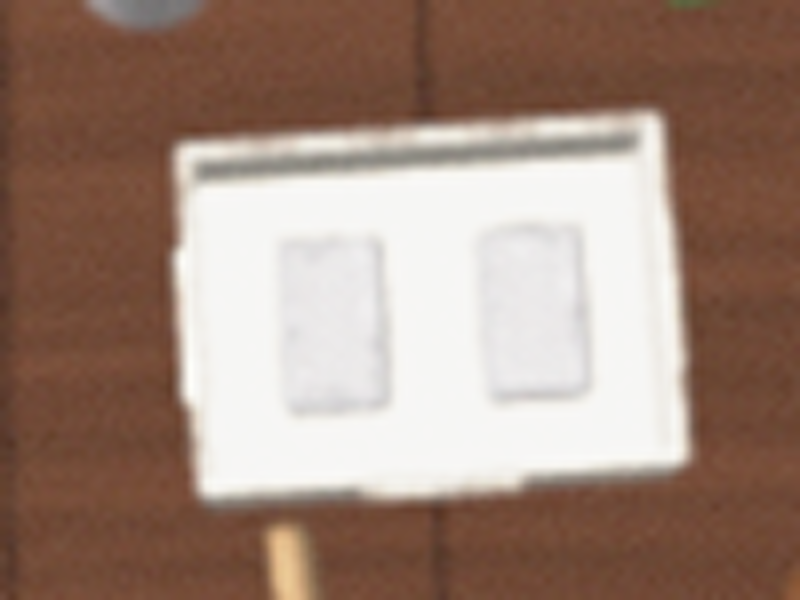

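```bash
python3 - <<'E'
from h import *
for x,y in((537,312),(335,325)): print(onz('top',225+x/8-.4,145+y/8-.4,.034).round(4))
print(yaw()[0],ctrl.get_obs()['eef_pos'])
E
```

```text
[ 0.5613 -0.0465  0.034 ]
[0.558  0.0462 0.034 ]
-1.003933689997139 [ 0.56457286 -0.42129892  0.18637635]
```

>>> step_arm(xyz=[[0,45,0],[0,90,0],[0,135,0],[0,180,0],[0,225,0],[-3,270,0],[-3,315,0],[-3,355,0],[-3,375,0],[-3,375,0]], spin=[-0.1,-0.2,-0.3,-0.4,-0.5,-0.53,-0.53,-0.53,-0.53,-0.53], fingers=[30,30,30,30,30,30,30,30,30,30])

```text
time_s: 19.85
eef_pos: [0.5586, -0.042, 0.1807]
eef_rot: [0.508, 0.489, 0.512, -0.49]
wrist_force: [0.1, -0.9, -1.0]
opening: 0.546
```

>>> step_arm(xyz=[[0,0,-20],[0,0,-60],[0,0,-90],[0,0,-90]], spin=[0,0,0,0], fingers=[30,30,30,30])

```text
time_s: 20.25
eef_pos: [0.5554, -0.0449, 0.0872]
eef_rot: [0.505, 0.489, 0.513, -0.493]
wrist_force: [-1.2, 0.3, -1.7]
opening: 0.547
```

```bash
python3 zoom.py z14.png side; python3 zoom.py z14t.png top
```

```text
t 20.3 [ 0.5576 -0.0455  0.0902] yaw -1.5349 op 0.546 F [ 0.3 -0.2 -0.9] T [-0.04  0.    0.02] q6 1.24 crop 226 136
t 20.35 [ 0.5596 -0.0459  0.0925] yaw -1.5348 op 0.544 F [ 0.6 -0.7 -0.6] T [ 0.03 -0.05  0.04] q6 1.24 crop 232 121
```

View pics/z14.png

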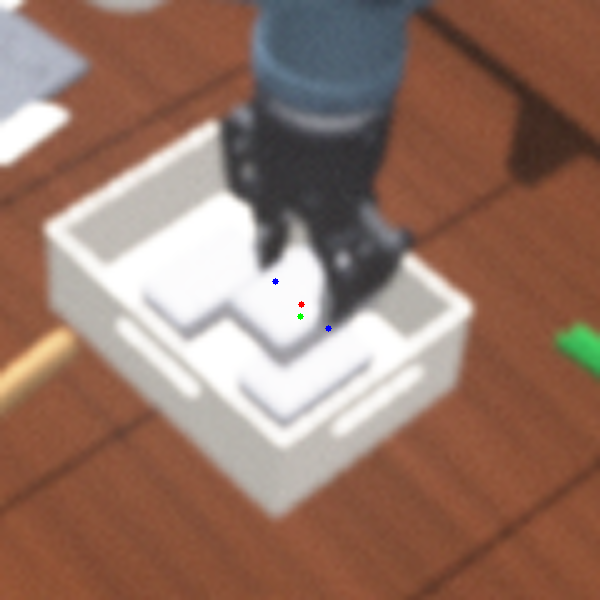

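>>> step_arm(xyz=[[0,0,-25],[0,0,-40],[0,0,-48],[0,0,-51],[0,0,-51],[0,0,-51]], spin=[0,0,0,0,0,0], fingers=[30,30,30,30,30,30])

```text
time_s: 20.95
eef_pos: [0.5614, -0.0456, 0.0436]
eef_rot: [0.51, 0.491, 0.509, -0.49]
wrist_force: [0.6, 0.2, -0.6]
opening: 0.546
```

```bash
python3 zoom.py z15.png side
```

```text
t 21.0 [ 0.5614 -0.0456  0.0435] yaw -1.5339 op 0.547 F [-0.6 -0.5 -1.5] T [ 0.03  0.03 -0.03] q6 1.24 crop 226 145
```

View pics/z15.png

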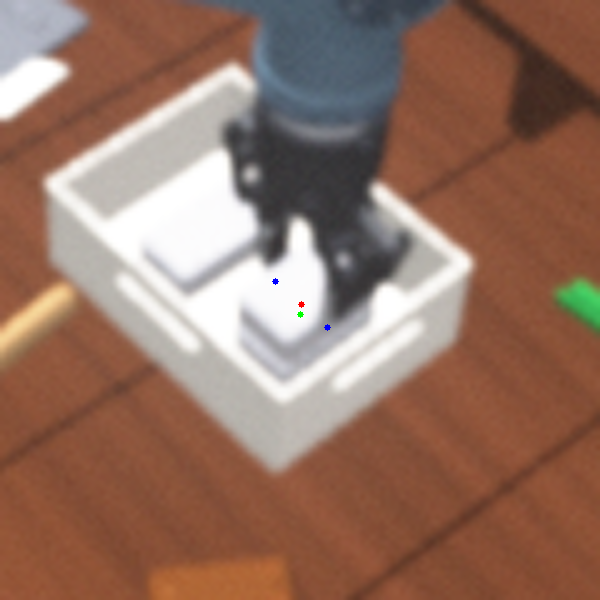

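Stacked square on tin 1. I'll lower 1 mm, release, and go for tin d.

>>> step_arm(xyz=[[0,0,-1],[0,0,-1],[0,0,-1],[0,0,-1],[0,0,-1],[0,0,20],[0,0,60],[0,0,110],[0,0,145],[0,0,145]], spin=[0,0,0,0,0,0,0,0,0,0], fingers=[30,65,68,68,68,68,68,68,68,68])

```text
time_s: 22.0
eef_pos: [0.5644, -0.0464, 0.1943]
eef_rot: [0.513, 0.493, 0.506, -0.489]
wrist_force: [0.6, 0.4, 0.3]
opening: 0.677
```

>>> step_arm(xyz=[[0,-45,0],[-10,-90,0],[-25,-135,0],[-40,-180,0],[-55,-225,0],[-70,-270,0],[-85,-315,0],[-100,-355,0],[-107,-370,0],[-107,-370,0]], spin=[0.1,0.2,0.3,0.4,0.5,0.53,0.53,0.53,0.53,0.53], fingers=[80,80,80,80,80,80,80,80,80,80])

```text
time_s: 23.0
eef_pos: [0.4521, -0.4171, 0.1865]
eef_rot: [0.619, 0.341, 0.62, -0.341]
wrist_force: [0.2, 0.7, 0.3]
opening: 0.801
```

```bash
python3 look.py p6
```

```text
t 23.1 tcp [ 0.4536 -0.4144  0.1868] yaw -1.0044 q [-0.93  0.29  1.53  0.    1.32  0.07] op 0.799 F [0.4 0.2 0.6]
```

View pics/p6_side.png

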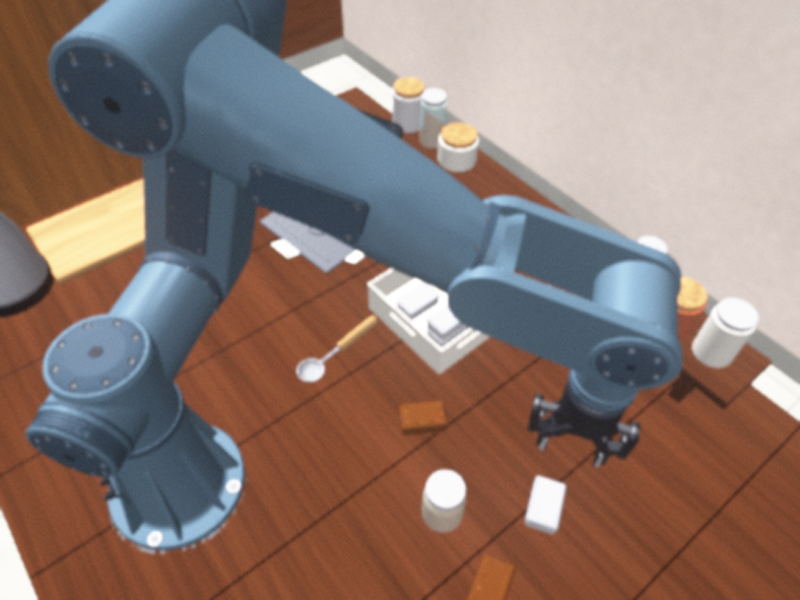

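Tin d is unmoved at (546,504), and the stack stands at (445,323). I'll descend to d.

>>> step_arm(xyz=[[0,-1,-45],[0,-1,-90],[0,-1,-130],[0,-1,-165],[0,-1,-178],[0,-1,-179],[0,-1,-179]], spin=[0,0,0,0,0,0,0], fingers=[80,80,80,80,80,80,80])

```text
time_s: 23.8
eef_pos: [0.4548, -0.4165, 0.0101]
eef_rot: [0.621, 0.34, 0.619, -0.34]
wrist_force: [-0.4, 0.9, 0.5]
opening: 0.802
```

```bash
python3 zoom.py z16.png side
```

```text
t 23.85 [ 0.4551 -0.4173  0.011 ] yaw -1.0032 op 0.798 F [0.3 0.3 0.8] T [-0.   -0.06 -0.05] q6 0.07 crop 288 263
```

View pics/z16.png

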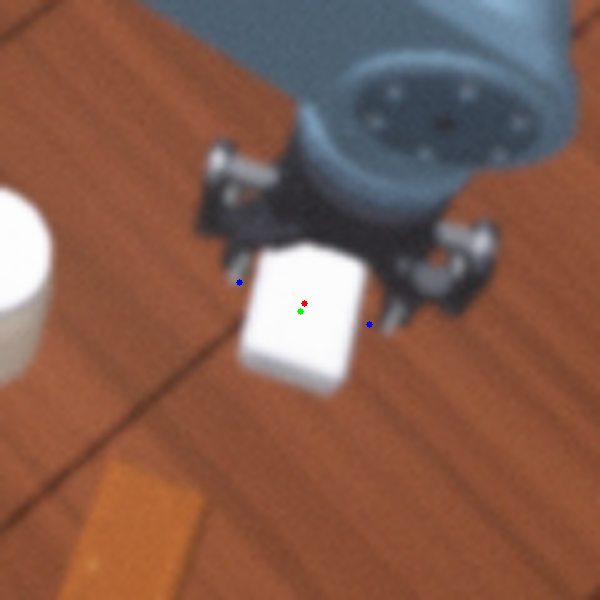

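>>> step_arm(xyz=[[0,0,-3],[0,0,-3],[0,0,-3],[0,0,-3],[0,0,-3],[0,0,30],[0,0,80],[0,0,130],[0,0,170],[0,0,170]], spin=[0,0,0,0,0,0,0,0,0,0], fingers=[80,30,30,30,30,30,30,30,30,30])

```text
time_s: 24.85
eef_pos: [0.4564, -0.42, 0.1872]
eef_rot: [0.624, 0.338, 0.615, -0.342]
wrist_force: [-0.4, -0.2, -0.2]
opening: 0.552
```

>>> step_arm(xyz=[[0,45,0],[10,90,0],[20,135,0],[35,180,0],[50,225,0],[65,270,0],[80,315,0],[90,360,0],[98,405,0],[103,450,0]], spin=[-0.1,-0.2,-0.3,-0.4,-0.5,-0.53,-0.53,-0.53,-0.53,-0.53], fingers=[30,30,30,30,30,30,30,30,30,30])

```text
time_s: 25.85
eef_pos: [0.5564, 0.0355, 0.178]
eef_rot: [0.509, 0.491, 0.509, -0.491]
wrist_force: [0.9, -0.9, -1.7]
opening: 0.555
```

```bash
python3 zoom.py z17.png side
```

```text
t 25.9 [0.5561 0.0422 0.1781] yaw -1.5305 op 0.552 F [-1.9  4.4 -0.9] T [ 0.17  0.06 -0.03] q6 1.39 crop 208 99
```

View pics/z17.png

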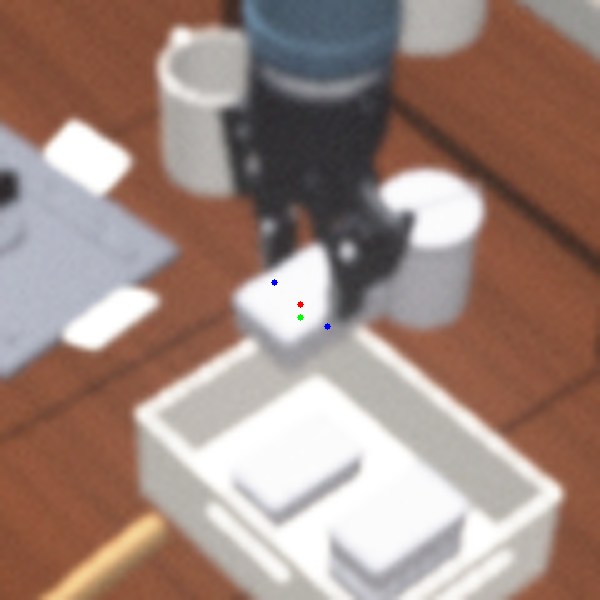

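>>> step_arm(xyz=[[1,10,0],[1,12,-30],[1,12,-70],[1,12,-90],[1,12,-90],[1,12,-90],[1,12,-90]], spin=[0,0,0,0,0,0,0], fingers=[30,30,30,30,30,30,30])

```text
time_s: 26.6
eef_pos: [0.559, 0.0449, 0.0905]
eef_rot: [0.51, 0.492, 0.508, -0.49]
wrist_force: [-0.5, -0.7, -0.2]
opening: 0.554
```

```bash
python3 zoom.py z18.png side
```

```text
t 26.65 [0.5591 0.045  0.0906] yaw -1.5346 op 0.555 F [-0.1  0.5 -1.1] T [-0.01  0.08 -0.02] q6 1.4 crop 207 118
```

View pics/z18.png

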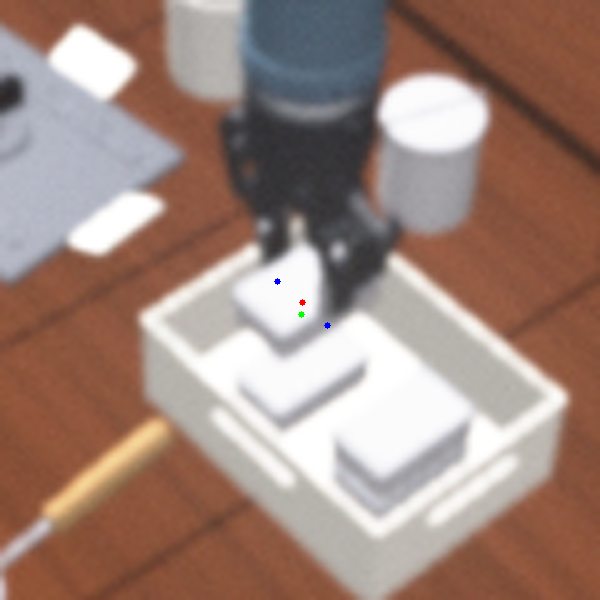

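>>> step_arm(xyz=[[0,1,-25],[0,1,-40],[0,1,-46],[0,1,-48],[0,1,-48],[0,1,-48],[0,1,-48]], spin=[0,0,0,0,0,0,0], fingers=[30,30,30,30,30,30,30])

```text
time_s: 27.35
eef_pos: [0.558, 0.0466, 0.0415]
eef_rot: [0.509, 0.491, 0.509, -0.491]
wrist_force: [-3.2, 0.5, 5.9]
opening: 0.555
```

```bash
python3 zoom.py z19.png side
```

```text
t 27.4 [0.558  0.0466 0.0415] yaw -1.5339 op 0.551 F [-3.  -0.4  6.5] T [-0.06  0.53 -0.04] q6 1.41 crop 206 128
```

View pics/z19.png

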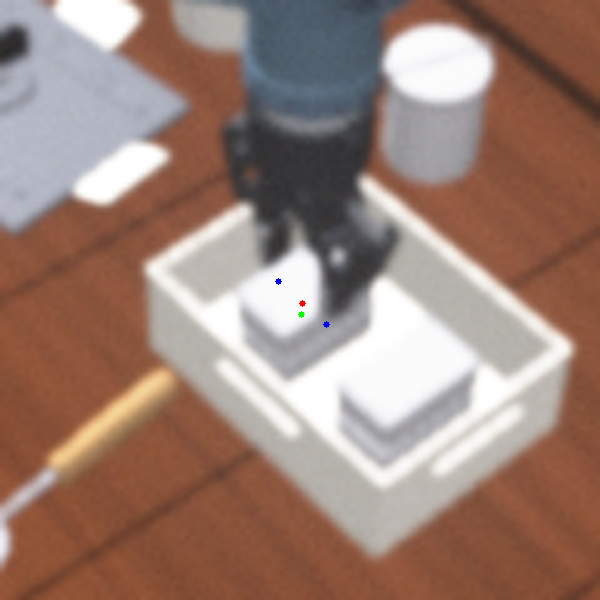

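>>> step_arm(xyz=[[0,0,1],[0,0,1],[0,0,1],[0,0,20],[0,0,60],[0,0,110],[0,0,150],[0,0,155],[0,0,155],[0,0,155]], spin=[0,0,0,0,0,0,0.1,0.25,0.4,0.55], fingers=[60,68,68,68,68,68,68,68,68,68])

```text
time_s: 28.4
eef_pos: [0.558, 0.0466, 0.1964]
eef_rot: [0.625, 0.332, 0.624, -0.332]
wrist_force: [-0.0, 0.4, -0.3]
opening: 0.68
```

>>> step_arm(xyz=[[0,30,0],[0,60,0],[0,90,0],[0,120,0],[0,150,0],[-5,180,0],[-10,210,0],[-15,240,0],[-20,270,0],[-25,290,0]], spin=[0.15,0.3,0.45,0.6,0.75,0.9,1.05,1.2,1.35,1.5], fingers=[50,50,50,50,50,50,50,50,50,50])

```text
time_s: 29.4
eef_pos: [0.5321, 0.3385, 0.1955]
eef_rot: [0.683, -0.183, 0.683, 0.183]
wrist_force: [-0.8, -0.3, 0.8]
opening: 0.501
```

```bash
python3 look.py p7
```

```text
tin? top [0.3028 0.0477] side [0.302  0.0432] area 186 237 L/W top [ 0.097  0.051 -0.029] side [ 0.096  0.052 -0.097]
tin? top [ 0.7546 -0.2959] side [ 0.7615 -0.288 ] area 420 650 L/W top [ 0.089  0.086 -0.055] side [0.105 0.09  0.811]
t 29.5 tcp [0.5316 0.3391 0.1954] yaw 0.5219 q [ 0.38  0.32  1.48  0.    1.34 -0.14] op 0.503 F [0.8 0.2 0.1]
```

View pics/p7_side.png

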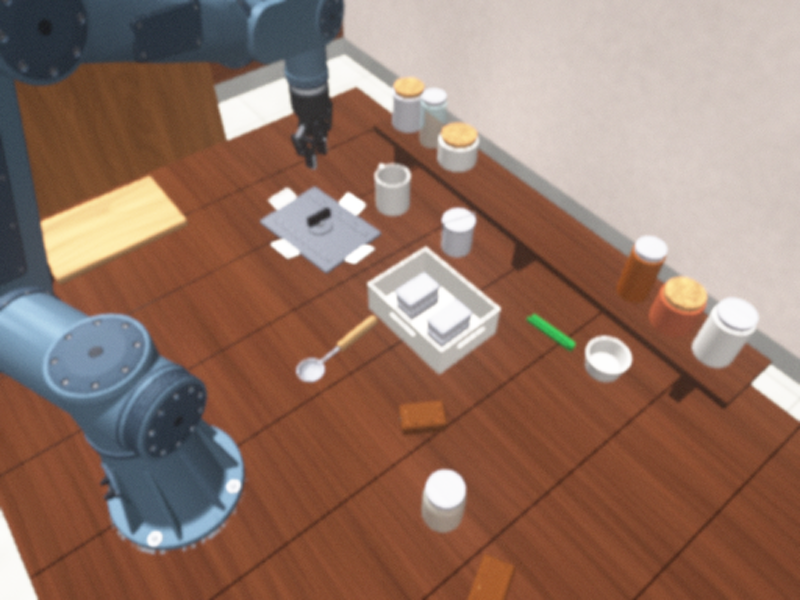

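View pics/p7_top.png

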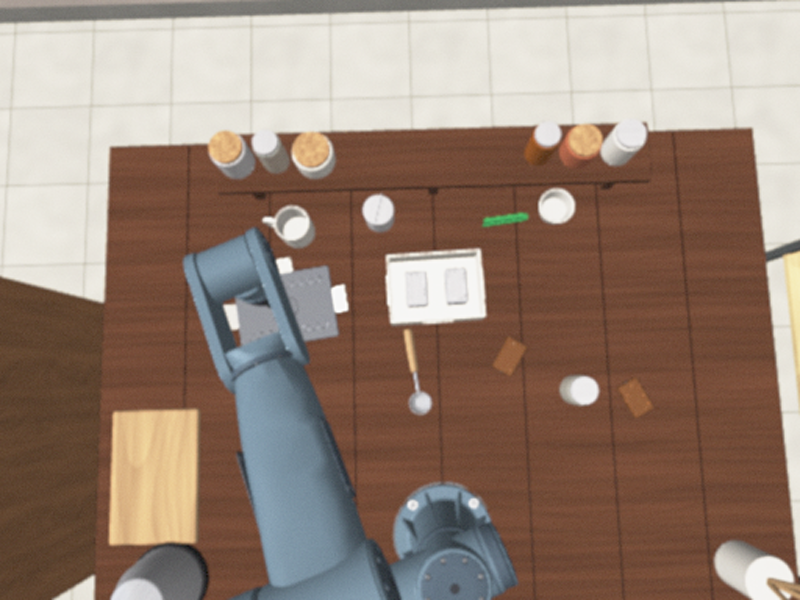

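```bash
python3 - <<'E'
from h import *
for n,(x0,y0,x1,y1) in (('top',(165,175,205,215)),('side',(188,125,225,155))):
    im=cv2.imread(f'pics/{n}0_raw.png'); g=im.mean(2); m=np.zeros(g.shape,np.uint8); m[y0:y1,x0:x1]=(g[y0:y1,x0:x1]<75)
    cs,_=cv2.findContours(m,cv2.RETR_EXTERNAL,cv2.CHAIN_APPROX_NONE); c=max(cs,key=cv2.contourArea)
    mo=cv2.moments(c); u,v=mo['m10']/mo['m00'],mo['m01']/mo['m00']; r=rectz(n,c,.05)
    print(n,u,v,cv2.contourArea(c),onz(n,u,v,.046).round(4),np.round(r[0],4),np.round(r[1:],3))
    ys,xs=np.nonzero(m); W=np.array([onz(n,a,b,.05)[:2] for a,b in zip(xs,ys)]); w,V=np.linalg.eigh(np.cov(W.T)); print('pca',np.arctan2(V[1,1],V[0,1]))
E
```

```text
top 180.97435897435895 196.0 26.0 [0.5261 0.3577 0.046 ] [0.5257 0.3568] [ 0.051  0.007 -0.003]
pca -3.124463444359937
side 203.97196261682242 138.6884735202492 53.5 [0.5269 0.3564 0.046 ] [0.5258 0.3526] [0.059 0.022 0.061]
pca -3.010334189225425
```

>>> step_arm(xyz=[[-5,18,0],[-5,18,0],[-5,18,0],[-5,18,0],[-5,18,0],[-5,18,0],[-5,18,-30],[-5,18,-60],[-5,18,-80],[-5,18,-80]], spin=[0.14,0.28,0.42,0.56,0.7,0.84,0.98,1.12,1.13,1.13], fingers=[50,50,50,50,50,50,50,50,50,50])

```text
time_s: 30.5
eef_pos: [0.5255, 0.3525, 0.1119]
eef_rot: [0.479, -0.517, 0.484, 0.519]
wrist_force: [-0.8, -0.5, 0.4]
opening: 0.498
```

```bash
python3 zoom.py z20.png side
```

```text
t 30.55 [0.5269 0.3533 0.1142] yaw 1.6427 op 0.501 F [0.8 0.2 1.3] T [ 0.01 -0.08 -0.02] q6 -1.24 crop 142 64
```

View pics/z20.png

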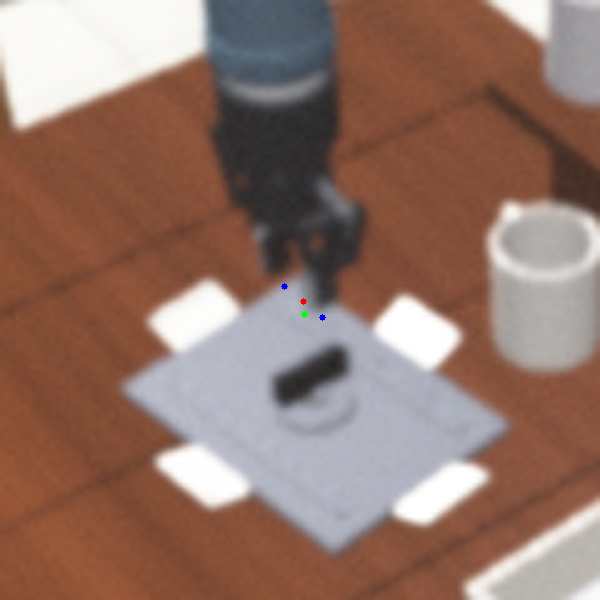

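>>> step_arm(xyz=[[0,3,-20],[0,3,-40],[0,3,-50],[0,3,-50],[0,3,-50]], spin=[0,0,0,0,0], fingers=[50,50,50,50,50])

```text
time_s: 31.05
eef_pos: [0.5285, 0.3578, 0.067]
eef_rot: [-0.482, 0.519, -0.481, -0.518]
wrist_force: [0.7, -0.4, 0.7]
opening: 0.499
```

```bash
python3 zoom.py z21.png side
```

```text
t 31.1 [0.5287 0.3579 0.0673] yaw 1.6454 op 0.498 F [ 0.1  0.5 -0.6] T [-0.01  0.06 -0.02] q6 -1.24 crop 143 73
```

View pics/z21.png

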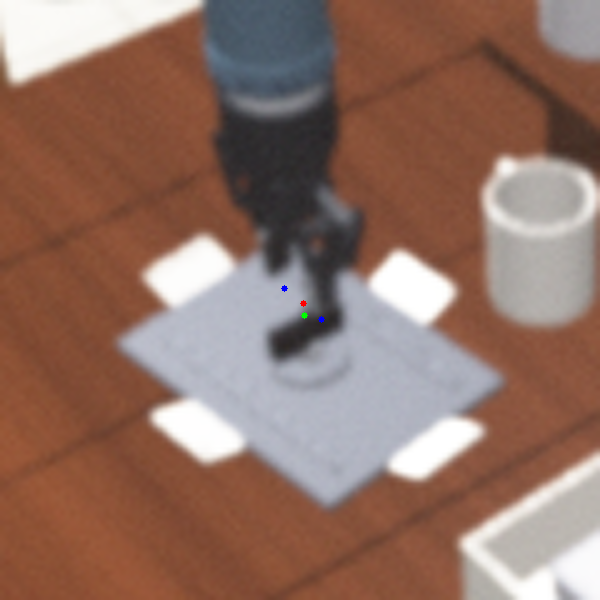

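>>> step_arm(xyz=[[-1,0,-10],[-1,0,-18],[-1,0,-21],[-1,0,-21],[-1,0,-21]], spin=[0,0,0,0,0], fingers=[50,50,50,50,50])

```text
time_s: 31.6
eef_pos: [0.5266, 0.3576, 0.0446]
eef_rot: [0.481, -0.518, 0.481, 0.518]
wrist_force: [0.7, -0.3, 0.2]
opening: 0.497
```

```bash
python3 zoom.py z22.png side
```

```text
t 31.65 [0.5268 0.3577 0.0449] yaw 1.646 op 0.499 F [-0.6  0.2 -0.9] T [-0.01 -0.05 -0.03] q6 -1.24 crop 143 78
```

View pics/z22.png

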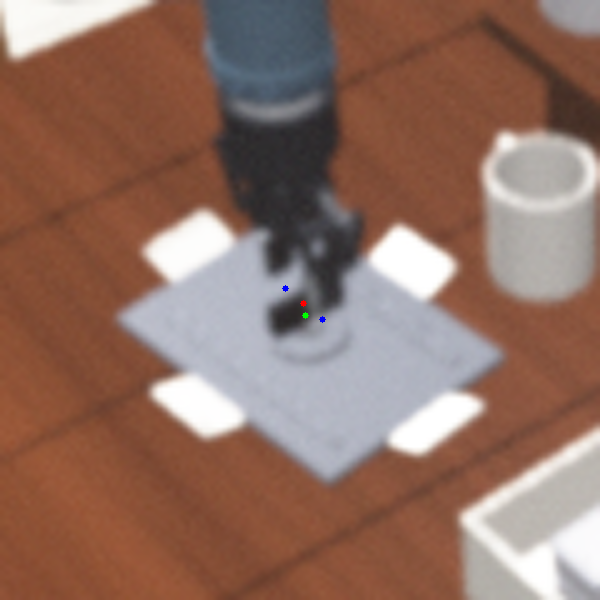

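>>> step_arm(xyz=[[0,0,-4],[0,0,-8],[0,0,-8]], spin=[0,0,0], fingers=[50,50,50])

```text
time_s: 31.95
eef_pos: [0.5261, 0.3574, 0.0359]
eef_rot: [0.48, -0.518, 0.481, 0.519]
wrist_force: [-0.3, 0.7, -0.1]
opening: 0.504
```

>>> step_arm(xyz=[[0,0,-2],[0,0,-4],[0,0,-5]], spin=[0,0,0], fingers=[50,50,50])

```text
time_s: 32.25
eef_pos: [0.5265, 0.3576, 0.0315]
eef_rot: [0.481, -0.518, 0.481, 0.518]
wrist_force: [-0.6, -0.4, -0.1]
opening: 0.502
```

```bash
python3 zoom.py z23.png side
```

```text
t 32.3 [0.5265 0.3575 0.0314] yaw 1.646 op 0.504 F [-1.4  0.2  0.7] T [0.03 0.02 0.02] q6 -1.24 crop 144 81
```

View pics/z23.png

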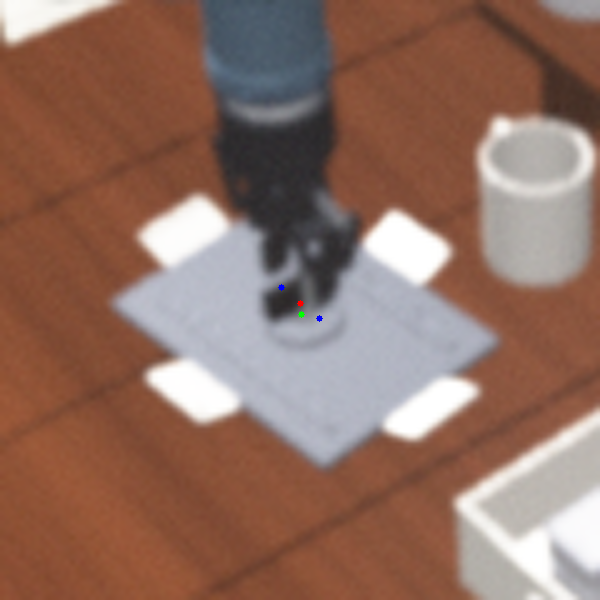

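>>> step_arm(xyz=[[0,0,6],[0,0,6],[0,0,6],[0,0,6],[0,0,6],[0,0,6]], spin=[0,0,0,0,0,0], fingers=[50,0,0,0,0,0])

```text
time_s: 32.9
eef_pos: [0.5271, 0.3579, 0.0382]
eef_rot: [-0.481, 0.519, -0.48, -0.518]
wrist_force: [0.5, 1.3, 2.1]
opening: 0.126
```

```bash
python3 zoom.py z24.png side
```

```text
t 32.95 [0.5271 0.3579 0.0382] yaw 1.646 op 0.123 F [0.8 1.4 2.3] T [ 0.26 -0.07 -0.05] q6 -1.24 crop 143 80
```

View pics/z24.png

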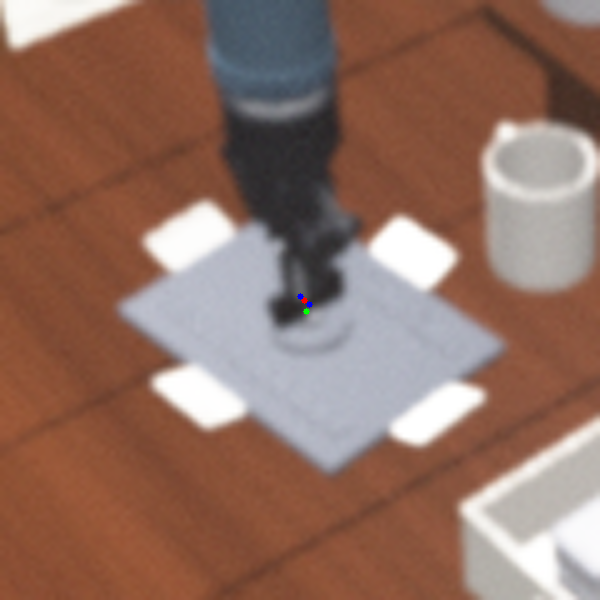

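>>> step_arm(xyz=[[0,0,10],[0,0,25],[0,0,50],[0,0,80],[0,0,110],[0,0,140],[0,0,150],[0,0,150]], spin=[0,0,0,0,0,0,0,0], fingers=[0,0,0,0,0,0,0,0])

```text
time_s: 33.75
eef_pos: [0.5275, 0.3579, 0.1898]
eef_rot: [-0.482, 0.519, -0.48, -0.518]
wrist_force: [0.1, 0.4, -5.2]
opening: 0.122
```

```bash
python3 zoom.py z25.png side; python3 look.py p8
```

```text
t 33.8 [0.5264 0.3574 0.1876] yaw 1.6459 op 0.126 F [ 0.1  0.5 -4.9] T [-0.05  0.04  0.02] q6 -1.24 crop 139 46
tin? top [0.3029 0.0476] side [0.3013 0.0432] area 187 236 L/W top [ 0.097  0.051 -0.029] side [ 0.095  0.052 -0.112]
tin? top [ 0.7546 -0.2958] side [ 0.7614 -0.288 ] area 420 652 L/W top [ 0.089  0.086 -0.055] side [0.102 0.093 0.906]
t 33.9 tcp [0.5253 0.3569 0.1854] yaw 1.6459 q [ 0.41  0.34  1.47 -0.    1.33 -1.24] op 0.123 F [-0.6 -0.9 -5. ]
```

View pics/z25.png

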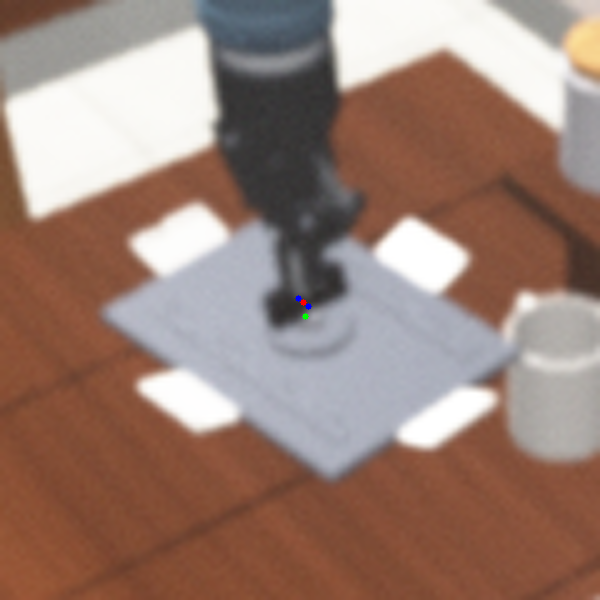

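View pics/p8_top.png

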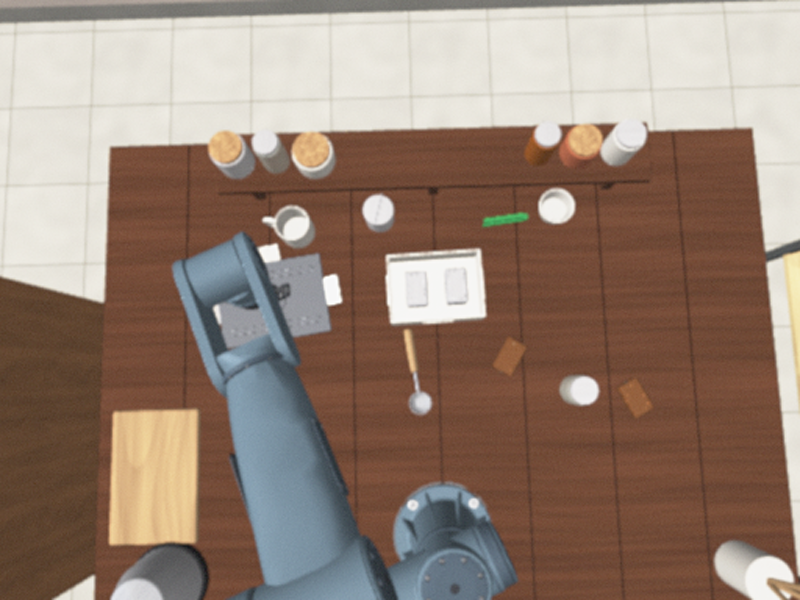

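```bash
python3 - <<'E'
from h import *
z=.1876-.0222
f=lambda x,y,z=z: onz('side',139+(x+.5)/5-.5,46+(y+.5)/5-.5,z)[:2]
L,R,N=f(100,314),f(520,349),f(335,480)
print('L',L,'R',R,'N',N,'c',(L+R)/2,'len',np.linalg.norm(N-R),np.linalg.norm(N-L))
e=R-N; print('x ang',np.arctan2(e[1],e[0])); e=L-N; print('y ang',np.arctan2(e[1],e[0])-np.pi/2)
print('box check same routine from z25?')
E
```

```text
L [0.42703187 0.45698551] R [0.62585679 0.25844663] N [0.46145926 0.22957957] c [0.52644433 0.35771607] len 0.1669127203410839 0.22999718676621067
x ang 0.1738209810901991
y ang 0.15025080604365693
box check same routine from z25?
```

The lid is lifted level. Its measured centre is (0.5264, 0.3577), the same as the TCP xy, and its sides come out at 167 x 230 mm, which matches. Its angle is about 0.155. I'll carry it to the box.

>>> step_arm(xyz=[[0,-30,5],[5,-70,5],[10,-110,5],[15,-150,5],[20,-190,5],[25,-230,5],[30,-270,5],[35,-310,5],[36,-340,5],[36,-354,5]], spin=[-0.02,-0.04,-0.06,-0.08,-0.1,-0.12,-0.12,-0.12,-0.12,-0.12], fingers=[0,0,0,0,0,0,0,0,0,0])

```text
time_s: 34.9
eef_pos: [0.5616, 0.001, 0.1906]
eef_rot: [0.511, -0.487, 0.513, 0.489]
wrist_force: [-0.3, 0.5, -3.9]
opening: 0.125
```

>>> step_arm(xyz=[[0,0,0],[0,0,-20],[0,0,-40],[0,0,-50],[0,0,-50],[0,0,-50],[0,0,-50]], spin=[0,0,0,0,0,0,0], fingers=[0,0,0,0,0,0,0])

```text
time_s: 35.6
eef_pos: [0.5635, 0.0039, 0.1439]
eef_rot: [0.511, -0.489, 0.511, 0.488]
wrist_force: [-0.6, 0.4, -3.6]
opening: 0.119
```

```bash
python3 zoom.py z26.png side; python3 zoom.py z26t.png top
```

```text
t 35.65 [0.5635 0.0038 0.1439] yaw 1.5264 op 0.12 F [-0.4  0.1 -4.6] T [-0.01  0.01  0.02] q6 -1.73 crop 218 114
t 35.7 [0.5634 0.0036 0.1438] yaw 1.5262 op 0.119 F [ 0.9 -0.4 -4.6] T [-0.01 -0.01 -0.02] q6 -1.73 crop 219 118
```

View pics/z26.png

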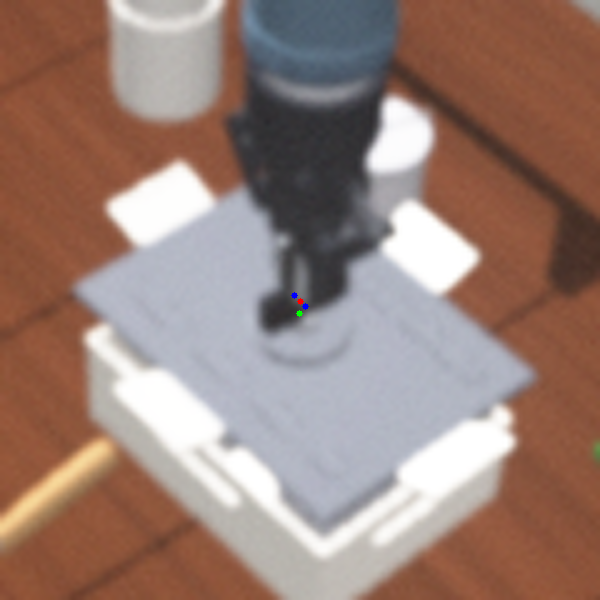

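View pics/z26t.png

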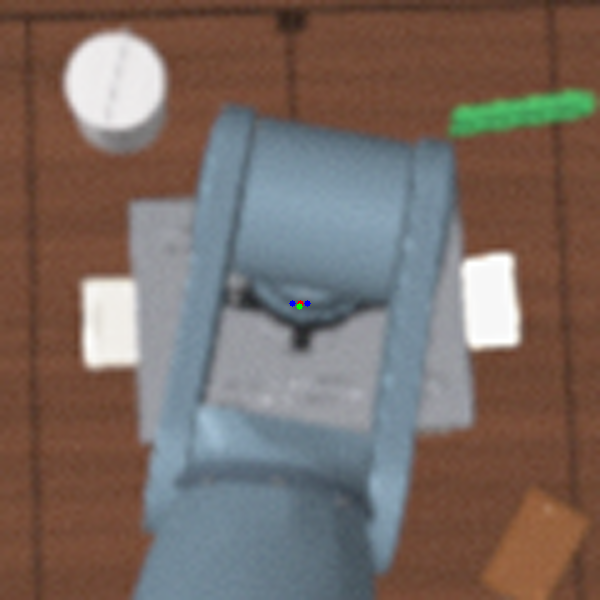

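```bash
python3 - <<'E'
from h import *
z=.1439-.0222
f=lambda x,y: onz('side',218+(x+.5)/5-.5,114+(y+.5)/5-.5,z)[:2]
L,R,N=f(74,290),f(538,377),f(325,529)
def rp(L,R,N):
    print('c',((L+R)/2).round(4),'len',np.linalg.norm(N-R).round(4),np.linalg.norm(N-L).round(4))
    e=R-N; print(' x ang',np.arctan2(e[1],e[0]).round(4)); e=L-N; print(' y ang',(np.arctan2(e[1],e[0])-np.pi/2).round(4))
rp(L,R,N)
g=lambda x,y: onz('top',219+(x+.5)/5-.5,118+(y+.5)/5-.5,z)[:2]
TL,BL,BR=g(130,201),g(140,441),g(473,426)
c=(TL+BR)/2; print('top c',c.round(4)); e=TL-BL; print(np.arctan2(e[1],e[0]),np.linalg.norm(e)); e=BL-BR; print(np.arctan2(e[1],e[0])-np.pi/2,np.linalg.norm(e))
E
```

```text
c [5.62e-01 2.00e-04] len 0.17 0.2287
 x ang 0.0354
 y ang 0.0177
top c [0.5621 0.0043]
0.017423715750350156 0.16793261662605363
0.015472842620587235 0.22864544174538032
```

```bash
python3 - <<'E'
from h import *
g=lambda x,y: onz('top',225+(x+.5)/8-.5,145+(y+.5)/8-.5,.078)[:2]
P=[g(172,143),g(664,108),g(692,467),g(201,502)]
print(np.mean(P,0)); 
for i in range(4):
    e=P[(i+1)%4]-P[i]; print(np.linalg.norm(e),(np.arctan2(e[1],e[0])+(np.pi/2 if i%2==0 else 0)+np.pi/2)%np.pi-np.pi/2)
E
```

```text
[0.56017148 0.00314042]
0.22119399327523753 0.04199174851382681
0.16203629370416783 0.033035711582627414
0.21758751467450185 0.04170541009289419
0.1619818312652785 0.055297978455150165
```

>>> step_arm(xyz=[[-2,0,-8],[-2,0,-18],[-2,0,-23],[-2,0,-23],[-2,0,-23],[-2,0,-23]], spin=[0.01,0.02,0.02,0.02,0.02,0.02], fingers=[0,0,0,0,0,0])

```text
time_s: 36.3
eef_pos: [0.561, 0.0035, 0.12]
eef_rot: [0.506, -0.494, 0.506, 0.494]
wrist_force: [0.2, -0.2, -5.3]
opening: 0.12
```

```bash
python3 zoom.py z27.png side; python3 zoom.py z27t.png top
```

```text
t 36.35 [0.561  0.0035 0.1201] yaw 1.5459 op 0.125 F [ 0.  -0.2 -4.5] T [ 0.02  0.05 -0.03] q6 -1.75 crop 217 120
t 36.4 [0.561  0.0035 0.1201] yaw 1.5459 op 0.122 F [-0.3  0.  -4. ] T [0.   0.01 0.05] q6 -1.75 crop 218 120
```

View pics/z27.png

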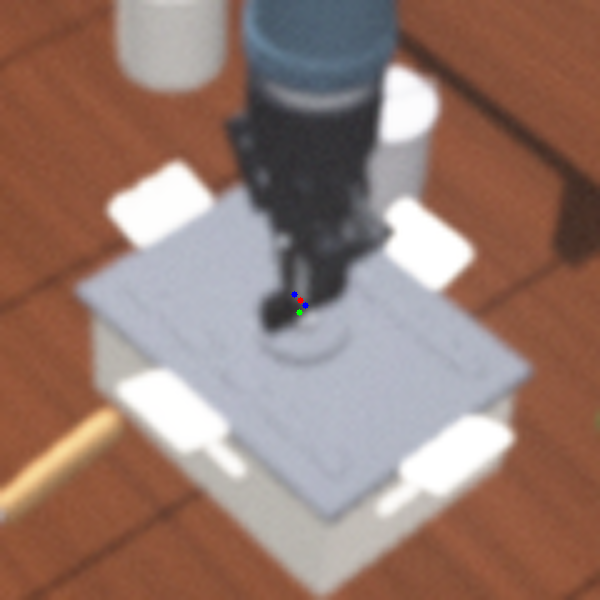

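View pics/z27t.png

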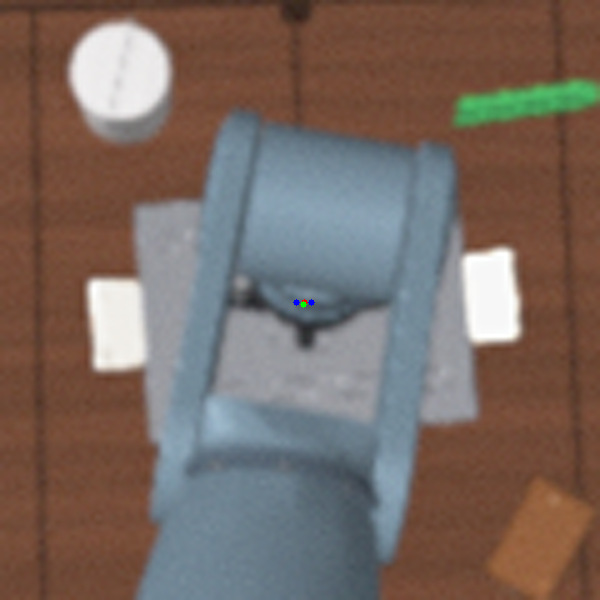

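>>> step_arm(xyz=[[0,0,-3],[0,0,-6],[0,0,-8],[0,0,-8],[0,0,-8]], spin=[0,0,0,0,0], fingers=[0,0,0,0,0])

```text
time_s: 36.9
eef_pos: [0.5606, 0.0036, 0.1116]
eef_rot: [0.506, -0.494, 0.506, 0.494]
wrist_force: [0.4, -0.2, -4.3]
opening: 0.12
```

>>> step_arm(xyz=[[0,0,-2],[0,0,-3],[0,0,-4],[0,0,-4]], spin=[0,0,0,0], fingers=[0,0,0,0])

```text
time_s: 37.3
eef_pos: [0.5608, 0.0036, 0.1084]
eef_rot: [0.506, -0.494, 0.506, 0.494]
wrist_force: [-3.0, 0.3, 2.9]
opening: 0.127
```

```bash
python3 zoom.py z28.png side
```

```text
t 37.35 [0.5608 0.0036 0.1084] yaw 1.5461 op 0.122 F [-2.8  0.5  2.2] T [0.05 0.57 0.03] q6 -1.75 crop 216 122
```

View pics/z28.png

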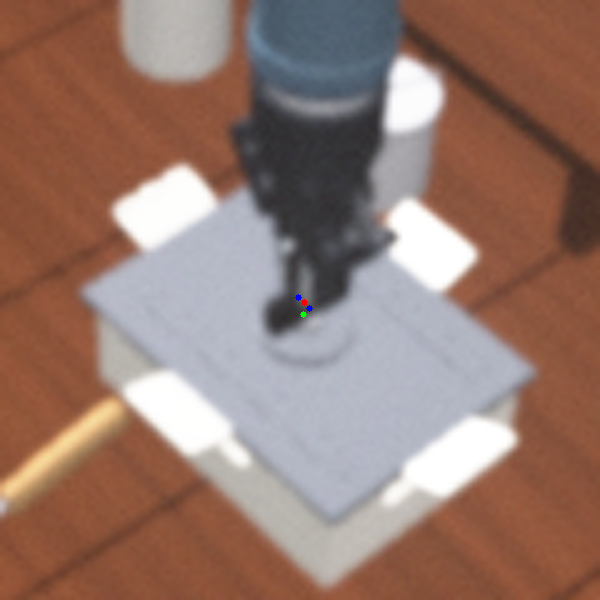

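Seated: TCP z is 0.1084 (0.108 expected) and the load has gone onto the rim. I'll release and rise.

>>> step_arm(xyz=[[0,0,0],[0,0,1],[0,0,1],[0,0,30],[0,0,70],[0,0,110],[-30,0,120],[-70,0,120],[-110,0,120],[-115,0,120]], spin=[0,0,0,0,0,0,0,0.06,0.06,0.06], fingers=[30,50,50,50,50,50,30,0,0,0])

```text
time_s: 38.35
eef_pos: [0.4422, 0.0042, 0.2272]
eef_rot: [0.491, -0.508, 0.491, 0.509]
wrist_force: [1.0, 0.3, -0.9]
opening: -0.001
```

```bash
python3 zoom.py z29.png side .56 .003 .09; python3 zoom.py z29t.png top .56 .003 .09
```

```text
t 38.4 [0.4438 0.0039 0.2278] yaw 1.6058 op 0.003 F [ 0.4  0.3 -0.5] T [ 0.01 -0.04  0.01] q6 -1.87 crop 216 126
t 38.45 [0.4455 0.0036 0.2282] yaw 1.6056 op 0.003 F [ 0.7 -0.8  0.2] T [ 0.02 -0.04  0.04] q6 -1.87 crop 218 122
```

View pics/z29.png

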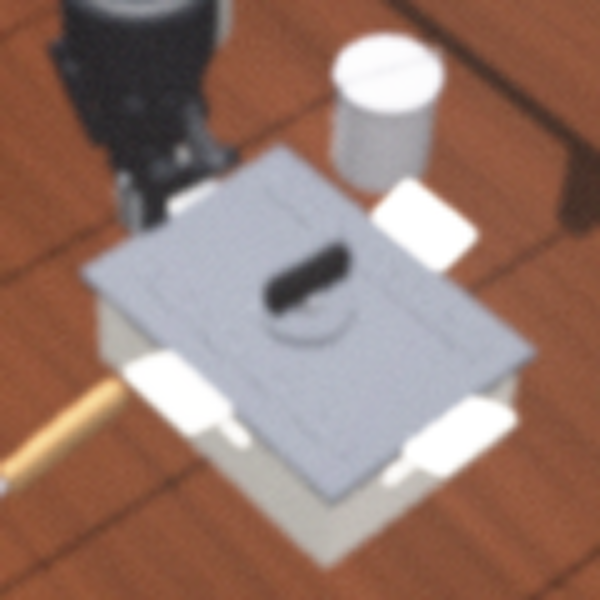

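View pics/z29t.png

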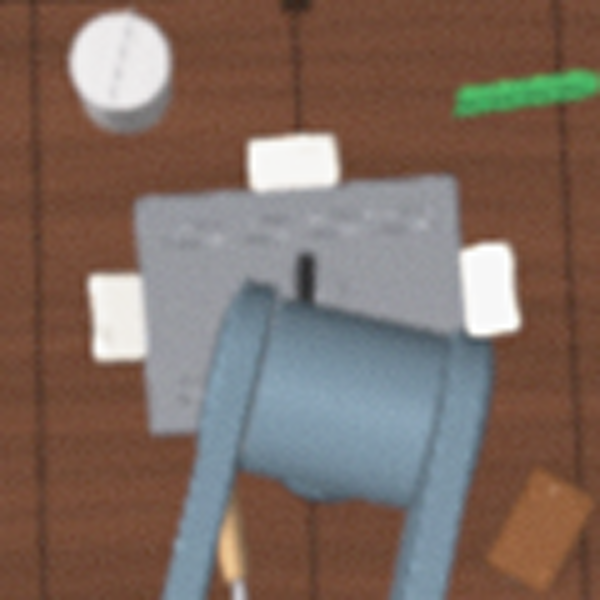

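```bash
python3 - <<'E'
from h import *
f=lambda x,y,z=.086: onz('side',216+(x+.5)/5-.5,126+(y+.5)/5-.5,z)[:2]
P=[f(280,145),f(538,352),f(333,503),f(80,271)]
print(np.mean(P,0).round(4))
for i in range(4):
    e=P[(i+1)%4]-P[i]; print(np.linalg.norm(e).round(4),((np.arctan2(e[1],e[0])+(np.pi/2 if i%2==0 else 0)+np.pi/2)%np.pi-np.pi/2).round(4))
g=lambda x,y,z=.086: onz('top',218+(x+.5)/5-.5,122+(y+.5)/5-.5,z)[:2]
Q=[g(135,199),g(457,177),g(148,436)]; c=(Q[1]+Q[2])/2; print('top',c.round(4)); e=Q[0]-Q[1];print(np.linalg.norm(e),np.arctan2(e[1],e[0])-np.pi/2); e=Q[0]-Q[2]; print(np.linalg.norm(e),np.arctan2(e[1],e[0]))
E
```

```text
[0.5601 0.002 ]
0.2295 0.0491
0.1689 0.0444
0.2289 0.0442
0.1677 0.0482
top [0.5584 0.0043]
0.23037025558749047 0.039149751519935716
0.16982019428661377 0.030391161682244032
```

>>> step_arm(xyz=[[9,-5,-30],[9,-5,-65],[9,-5,-70],[9,-5,-70],[9,-5,-70]], spin=[0,0,0,0,0], fingers=[0,0,0,0,0])

```text
time_s: 38.95
eef_pos: [0.456, -0.0017, 0.1591]
eef_rot: [-0.491, 0.509, -0.491, -0.508]
wrist_force: [0.4, 0.8, 0.8]
opening: -0.0
```

```bash
python3 zoom.py z30.png side; python3 zoom.py z30t.png top
```

```text
t 39.0 [ 0.4562 -0.0017  0.1594] yaw 1.6062 op 0.0 F [0.6 0.1 0.7] T [-0.03  0.02 -0.03] q6 -1.87 crop 190 129
t 39.05 [ 0.4561 -0.0017  0.1594] yaw 1.6062 op 0.004 F [-0.5 -0.1  0.1] T [-0.    0.06 -0.  ] q6 -1.87 crop 221 149
```

View pics/z30.png

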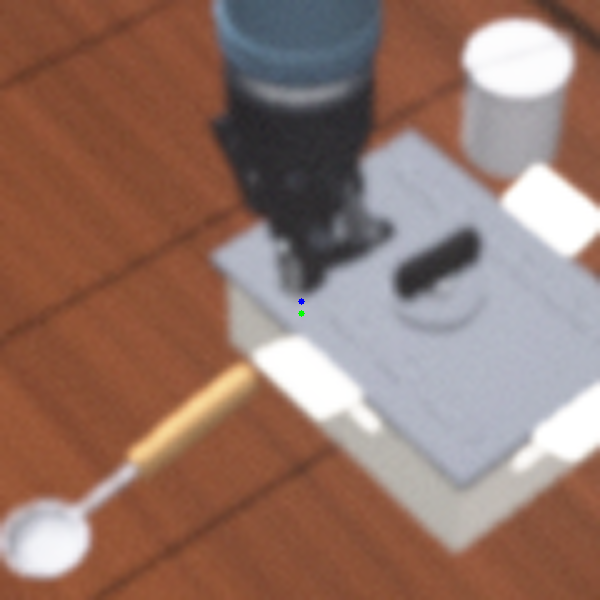

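View pics/z30t.png

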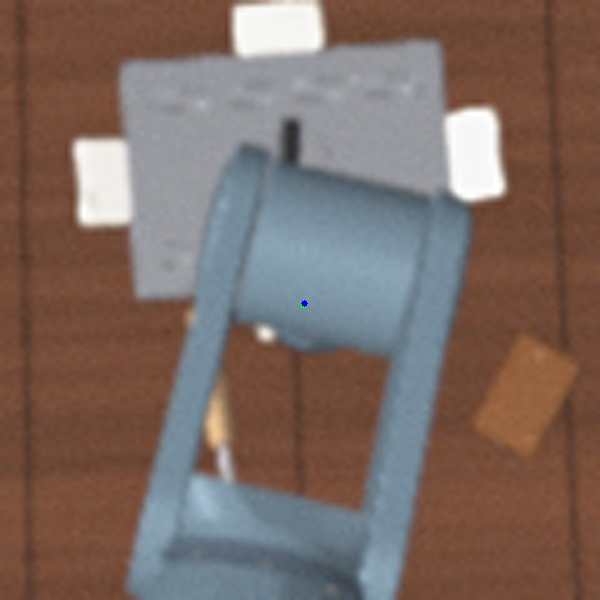

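```bash
python3 - <<'E'
from bench import ctrl
print(ctrl.tcp_to_tips,ctrl.get_obs()['eef_pos'])
E
```

```text
0.011 [ 0.4560716  -0.00167843  0.15942985]
```

>>> step_arm(xyz=[[-1,0,-30],[-1,0,-55],[-1,0,-70],[-1,0,-70],[-1,0,-70]], spin=[0,0,0,0,0], fingers=[0,0,0,0,0])

```text
time_s: 39.55
eef_pos: [0.4545, -0.0016, 0.0889]
eef_rot: [-0.491, 0.509, -0.491, -0.508]
wrist_force: [0.2, 0.6, 0.3]
opening: -0.002
```

```bash
python3 zoom.py z31.png side
```

```text
t 39.6 [ 0.4549 -0.0017  0.0893] yaw 1.6061 op -0.003 F [-0.1 -1.  -0. ] T [-0.01  0.02 -0.02] q6 -1.87 crop 190 144
```

View pics/z31.png

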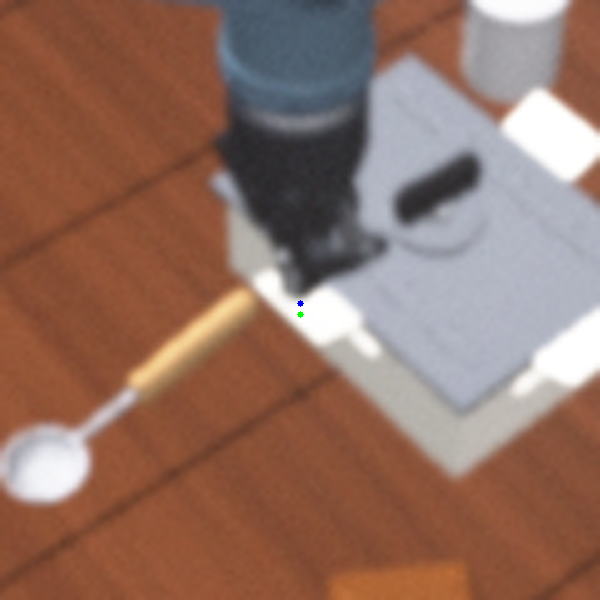

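>>> step_arm(xyz=[[0,0,-12],[0,0,-24],[0,0,-36],[0,0,-46],[0,0,-46],[0,0,-46]], spin=[0,0,0,0,0,0], fingers=[0,0,0,0,0,0])

```text
time_s: 40.2
eef_pos: [0.4531, -0.0012, 0.0411]
eef_rot: [0.491, -0.508, 0.491, 0.509]
wrist_force: [0.5, 0.6, -0.4]
opening: 0.001
```

```bash
python3 zoom.py z32.png side
```

```text
t 40.25 [ 0.4535 -0.0013  0.0416] yaw 1.606 op 0.001 F [-0.  -0.6  0.1] T [-0.01  0.01  0.04] q6 -1.87 crop 189 154
```

View pics/z32.png

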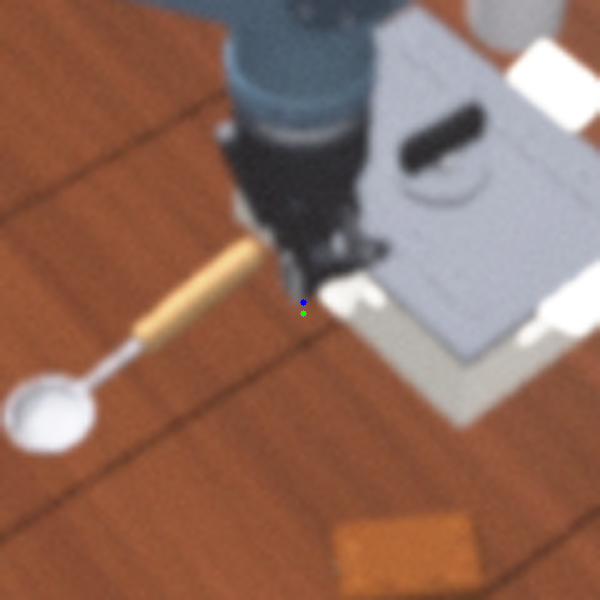

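>>> step_arm(xyz=[[3,0,0],[6,0,0],[8,0,0],[8,0,0]], spin=[0,0,0,0], fingers=[0,0,0,0])

```text
time_s: 40.65
eef_pos: [0.4619, -0.0014, 0.0418]
eef_rot: [-0.491, 0.509, -0.491, -0.509]
wrist_force: [-0.5, 0.8, -0.0]
opening: 0.002
```

>>> step_arm(xyz=[[2,0,0],[4,0,0],[4,0,0],[4,0,0]], spin=[0,0,0,0], fingers=[0,0,0,0])

```text
time_s: 41.05
eef_pos: [0.466, -0.0015, 0.0419]
eef_rot: [-0.491, 0.509, -0.491, -0.509]
wrist_force: [-1.4, 0.3, -1.0]
opening: -0.001
```

```bash
python3 zoom.py z33.png side
```

```text
t 41.1 [ 0.466  -0.0015  0.0419] yaw 1.606 op -0.003 F [-0.9 -0.2  0.2] T [0.02 0.2  0.02] q6 -1.86 crop 192 152
```

View pics/z33.png

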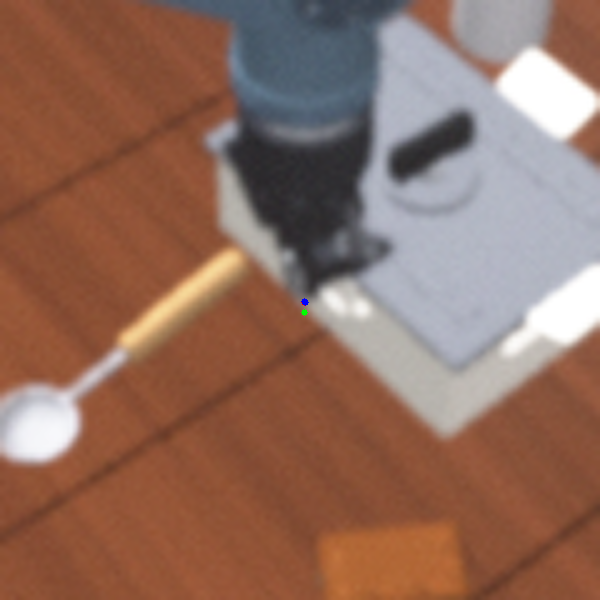

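>>> step_arm(xyz=[[2,0,0],[3,0,0],[3,0,0]], spin=[0,0,0], fingers=[0,0,0])

```text
time_s: 41.4
eef_pos: [0.4664, -0.0013, 0.0416]
eef_rot: [0.49, -0.508, 0.492, 0.51]
wrist_force: [-11.7, -0.3, 9.3]
opening: -0.001
```

>>> step_arm(xyz=[[2,0,0],[3,0,0],[3,0,0]], spin=[0,0,0], fingers=[0,0,0])

```text
time_s: 41.7
eef_pos: [0.4666, -0.0012, 0.0414]
eef_rot: [0.488, -0.506, 0.494, 0.512]
wrist_force: [-21.3, -2.9, 19.5]
opening: -0.0
```

>>> step_arm(xyz=[[-8,0,0],[-25,0,0],[-40,0,10],[-40,0,50],[-40,0,90],[-40,0,130],[-40,-40,140],[-40,-80,140]], spin=[0,0,0,0,0,0,-0.15,-0.3], fingers=[0,0,0,0,0,0,0,0])

```text
time_s: 42.5
eef_pos: [0.4342, -0.0826, 0.1853]
eef_rot: [0.564, -0.432, 0.561, 0.426]
wrist_force: [1.0, 0.5, 0.0]
opening: -0.004
```

```bash
python3 zoom.py z34.png side .52 .003 .09; python3 look.py
```

```text
t 42.55 [ 0.4338 -0.0882  0.1844] yaw 1.2915 op -0.005 F [ 0.4 -6.1  1.1] T [-0.15 -0.02  0.03] q6 -1.76 crop 206 133
tin? top [ 0.7546 -0.2957] side [ 0.7616 -0.2881] area 421 653 L/W top [ 0.089  0.086 -0.055] side [0.105 0.09  0.811]
t 42.65 tcp [ 0.4324 -0.0834  0.1825] yaw 1.3027 q [-0.46 -0.1   1.97  0.    1.27 -1.76] op 0.001 F [-0.2 -0.3 -0.2]
```

View pics/z34.png

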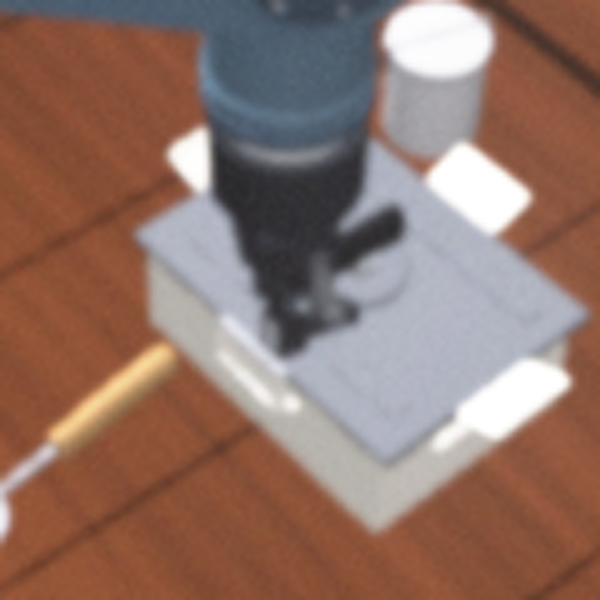

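Clip 3 hangs down against the box, at about (255,365) in the crop. Next is clip 4 on the -y edge.

>>> step_arm(xyz=[[0,-30,0],[20,-60,0],[50,-70,0],[80,-65,0],[110,-55,0],[133,-50,0],[133,-50,0],[133,-50,-20],[133,-50,-50],[133,-50,-80]], spin=[-0.14,-0.28,-0.42,-0.56,-0.7,-0.84,-0.98,-1.12,-1.26,-1.26], fingers=[0,0,0,0,0,0,0,0,0,0])

```text
time_s: 43.65
eef_pos: [0.5653, -0.1299, 0.101]
eef_rot: [0.707, -0.016, 0.706, 0.016]
wrist_force: [0.7, 0.1, 0.0]
opening: 0.0
```

```bash
python3 zoom.py z35.png side
```

```text
t 43.7 [ 0.5616 -0.1285  0.0952] yaw 0.0478 op 0.002 F [-3.2  1.  -3.6] T [0.06 0.14 0.04] q6 -0.48 crop 246 152
```

View pics/z35.png

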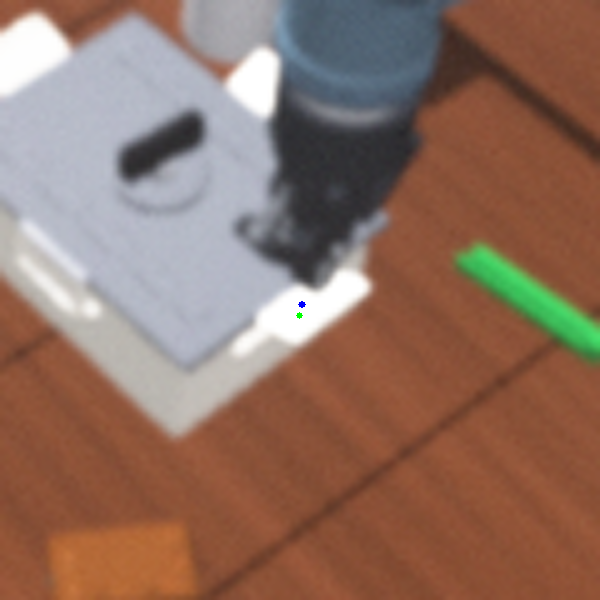

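>>> step_arm(xyz=[[0,-2,-10],[0,-2,-25],[0,-2,-38],[0,-2,-50],[0,-2,-60],[0,-2,-60],[0,-2,-60]], spin=[0,0,0,0,0,0,0], fingers=[0,0,0,0,0,0,0])

```text
time_s: 44.4
eef_pos: [0.5644, -0.1332, 0.0415]
eef_rot: [0.707, -0.016, 0.707, 0.016]
wrist_force: [-0.2, 0.6, 0.7]
opening: -0.001
```

```bash
python3 zoom.py z36.png side
```

```text
t 44.45 [ 0.5646 -0.1332  0.0418] yaw 0.046 op 0.001 F [-0.1 -0.2 -0.1] T [ 0.   -0.   -0.01] q6 -0.48 crop 246 164
```

View pics/z36.png

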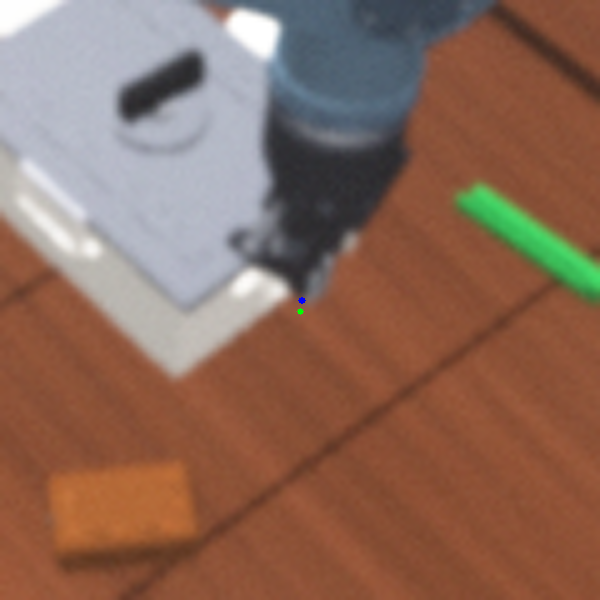

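Clip 4 has swung down. I'll push it inward in small steps.

>>> step_arm(xyz=[[0,4,0],[0,8,0],[0,10,0],[0,10,0]], spin=[0,0,0,0], fingers=[0,0,0,0])

```text
time_s: 44.85
eef_pos: [0.5646, -0.1236, 0.0419]
eef_rot: [0.707, -0.017, 0.707, 0.016]
wrist_force: [-1.5, -3.9, -1.0]
opening: -0.001
```

>>> step_arm(xyz=[[0,2,0],[0,4,0],[0,4,0]], spin=[0,0,0], fingers=[0,0,0])

```text
time_s: 45.15
eef_pos: [0.5642, -0.1231, 0.042]
eef_rot: [0.707, -0.019, 0.707, 0.014]
wrist_force: [-4.3, -17.1, -2.3]
opening: 0.004
```

>>> step_arm(xyz=[[0,-8,0],[0,-25,0],[0,-40,10],[0,-40,50],[0,-40,90],[0,-40,120],[30,-40,130],[60,-30,130],[90,0,130],[100,40,130]], spin=[0,0,0,0,0.1,0.24,0.38,0.52,0.66,0.8], fingers=[0,0,0,0,0,0,0,0,0,0])

```text
time_s: 46.15
eef_pos: [0.6673, -0.081, 0.173]
eef_rot: [0.645, -0.292, 0.643, 0.291]
wrist_force: [0.4, 0.2, 0.2]
opening: -0.0
```

```bash
python3 zoom.py z37.png side .56 -.04 .09; python3 zoom.py z37t.png top .56 .0 .09
```

```text
t 46.2 [ 0.6672 -0.0729  0.1726] yaw 0.8614 op -0.001 F [-0.2  4.1  0.2] T [ 0.17 -0.01  0.02] q6 -1.15 crop 225 135
t 46.25 [ 0.666  -0.0753  0.1724] yaw 0.8536 op -0.0 F [ 0.3 -0.1 -1. ] T [ 0.03 -0.01 -0.03] q6 -1.14 crop 219 122
```

View pics/z37.png

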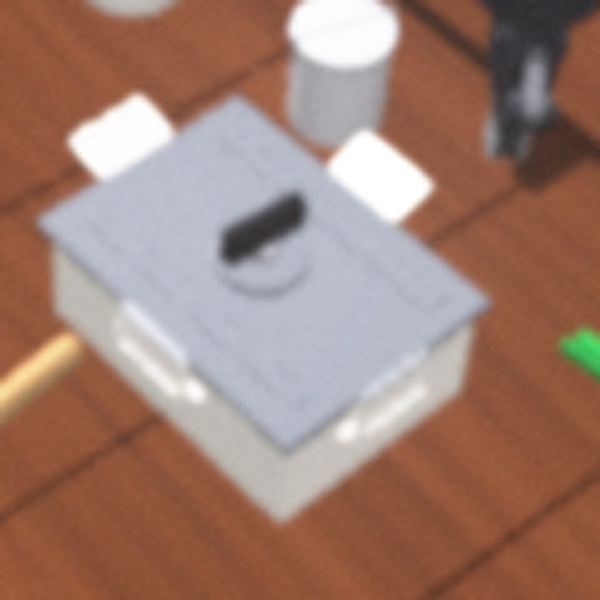

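View pics/z37t.png

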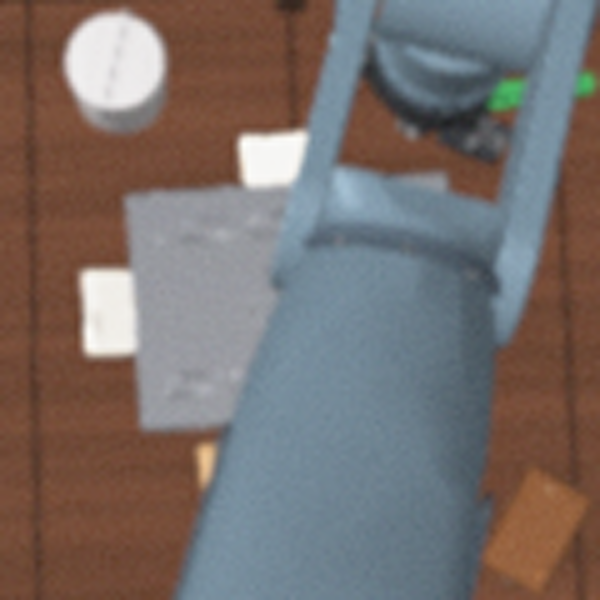

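Clips 3 and 4 are both down. On to clip 1 (+x).

>>> step_arm(xyz=[[1,30,0],[1,60,0],[1,84,0],[1,84,0],[1,84,-20],[1,84,-50],[1,84,-75],[1,84,-75],[1,84,-75]], spin=[0.14,0.28,0.42,0.56,0.7,0.76,0.76,0.76,0.76], fingers=[0,0,0,0,0,0,0,0,0])

```text
time_s: 47.15
eef_pos: [0.6657, 0.0038, 0.0974]
eef_rot: [0.491, -0.508, 0.492, 0.508]
wrist_force: [-0.2, -0.3, 1.0]
opening: 0.001
```

```bash
python3 zoom.py z38.png side
```

```text
t 47.2 [0.6667 0.0038 0.0985] yaw 1.6049 op 0.001 F [ 0.5 -0.1  0.2] T [-0.02 -0.04  0.04] q6 -1.78 crop 242 108
```

View pics/z38.png

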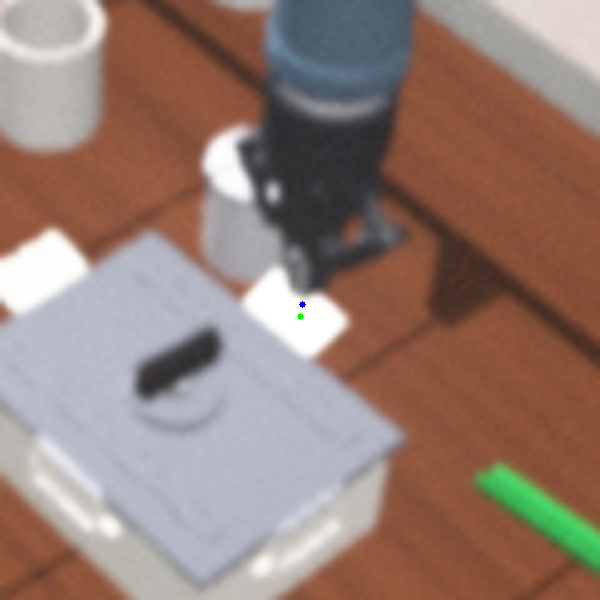

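>>> step_arm(xyz=[[0,2,-15],[0,2,-30],[0,2,-45],[0,2,-57],[0,2,-57],[0,2,-57]], spin=[0,0,0,0,0,0], fingers=[0,0,0,0,0,0])

```text
time_s: 47.8
eef_pos: [0.6651, 0.0067, 0.0389]
eef_rot: [0.491, -0.508, 0.491, 0.509]
wrist_force: [1.8, 0.6, -1.9]
opening: 0.002
```

```bash
python3 zoom.py z39.png side; python3 zoom.py z39t.png top .6 .0 .09
```

```text
t 47.85 [0.6652 0.0067 0.0392] yaw 1.606 op -0.001 F [ 1.5  1.  -1.5] T [ 0.04 -0.29  0.02] q6 -1.77 crop 239 120
t 47.9 [0.6652 0.0067 0.0394] yaw 1.606 op -0.005 F [ 1.8 -0.7 -0.6] T [-0.   -0.24 -0.01] q6 -1.77 crop 219 110
```

View pics/z39.png

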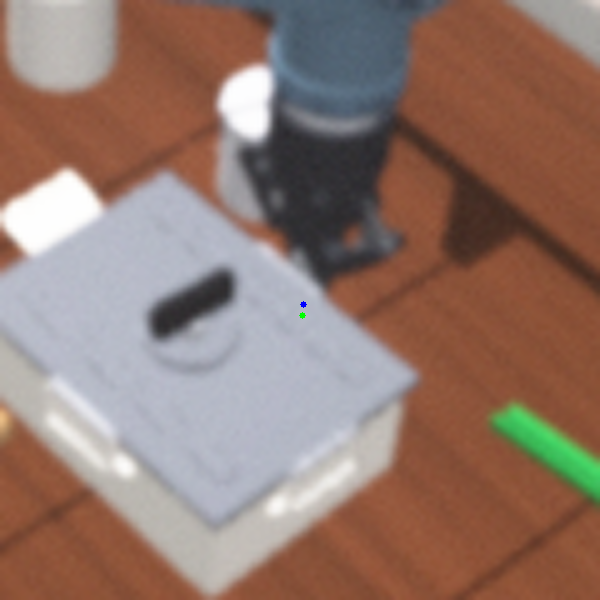

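View pics/z39t.png

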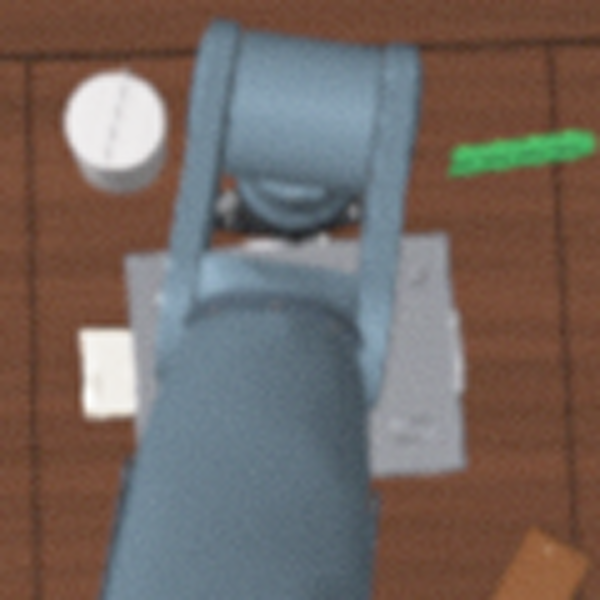

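>>> step_arm(xyz=[[-3,0,0],[-6,0,0],[-9,0,0],[-9,0,0]], spin=[0,0,0,0], fingers=[0,0,0,0])

```text
time_s: 48.3
eef_pos: [0.6605, 0.0065, 0.0418]
eef_rot: [-0.493, 0.511, -0.489, -0.506]
wrist_force: [11.5, 0.8, -3.4]
opening: -0.0
```

>>> step_arm(xyz=[[-2,0,0],[-4,0,0],[-4,0,0]], spin=[0,0,0], fingers=[0,0,0])

```text
time_s: 48.6
eef_pos: [0.6606, 0.0064, 0.0437]
eef_rot: [-0.496, 0.513, -0.487, -0.504]
wrist_force: [21.8, 2.1, -3.2]
opening: 0.003
```

>>> step_arm(xyz=[[8,0,0],[20,0,0],[25,0,20],[25,0,60],[25,0,100],[25,0,130],[5,40,130],[-30,80,130],[-70,115,130],[-105,133,130]], spin=[0,0,0,0,-0.14,-0.28,-0.42,-0.56,-0.7,-0.84], fingers=[0,0,0,0,0,0,0,0,0,0])

```text
time_s: 49.6
eef_pos: [0.5451, 0.1413, 0.1694]
eef_rot: [0.656, -0.262, 0.657, 0.263]
wrist_force: [0.7, 0.2, 0.7]
opening: 0.0
```

>>> step_arm(xyz=[[0,0,0],[0,0,0],[0,0,-20],[0,0,-50],[0,0,-75],[0,0,-75],[0,0,-75]], spin=[-0.14,-0.28,-0.42,-0.56,-0.72,-0.72,-0.72], fingers=[0,0,0,0,0,0,0])

```text
time_s: 50.3
eef_pos: [0.547, 0.1395, 0.0948]
eef_rot: [0.706, -0.018, 0.708, 0.017]
wrist_force: [0.5, -1.2, 0.7]
opening: 0.0
```

```bash
python3 zoom.py z40.png side;  python3 zoom.py z40t.png top .56 .0 .09
```

```text
t 50.35 [0.5481 0.1396 0.0959] yaw 0.0495 op -0.002 F [ 0.1  0.5 -0.4] T [-0.04  0.01  0.05] q6 -0.01 crop 186 101
t 50.4 [0.5486 0.1396 0.0964] yaw 0.049 op -0.0 F [-0.2  0.1  1. ] T [ 0.   -0.06  0.05] q6 -0.01 crop 219 122
```

View pics/z40.png

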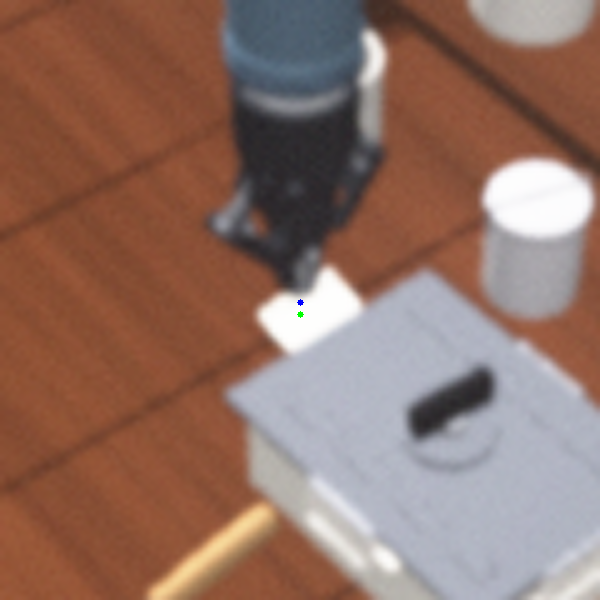

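View pics/z40t.png

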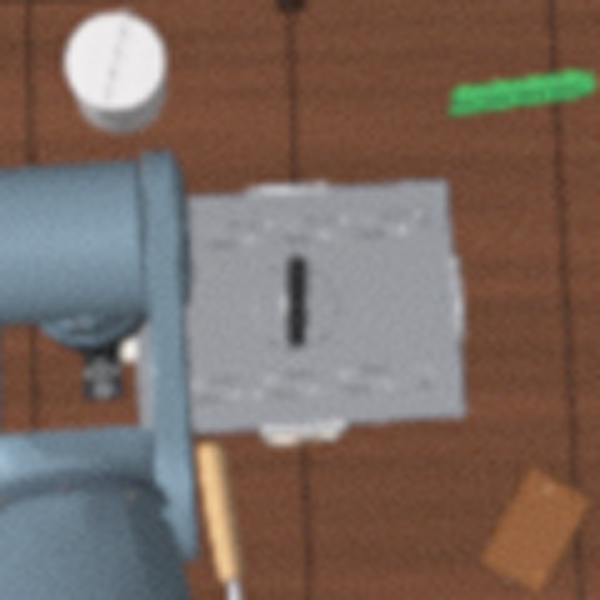

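>>> step_arm(xyz=[[4,0,-15],[4,0,-30],[4,0,-45],[4,0,-56],[4,0,-56],[4,0,-56]], spin=[0,0,0,0,0,0], fingers=[0,0,0,0,0,0])

```text
time_s: 51.0
eef_pos: [0.5508, 0.1395, 0.0378]
eef_rot: [0.706, -0.017, 0.708, 0.016]
wrist_force: [0.3, -0.7, 0.6]
opening: -0.004
```

>>> step_arm(xyz=[[0,-3,0],[0,-6,0],[0,-8,0],[0,-8,0]], spin=[0,0,0,0], fingers=[0,0,0,0])

```text
time_s: 51.4
eef_pos: [0.5518, 0.1312, 0.039]
eef_rot: [0.707, -0.016, 0.707, 0.016]
wrist_force: [0.9, 1.0, -0.5]
opening: -0.002
```

```bash
python3 zoom.py z41.png side
```

```text
t 51.45 [0.5518 0.1312 0.039 ] yaw 0.0458 op 0.002 F [-0.1  0.1  0.8] T [ 0.03  0.03 -0.02] q6 -0.02 crop 188 114
```

View pics/z41.png

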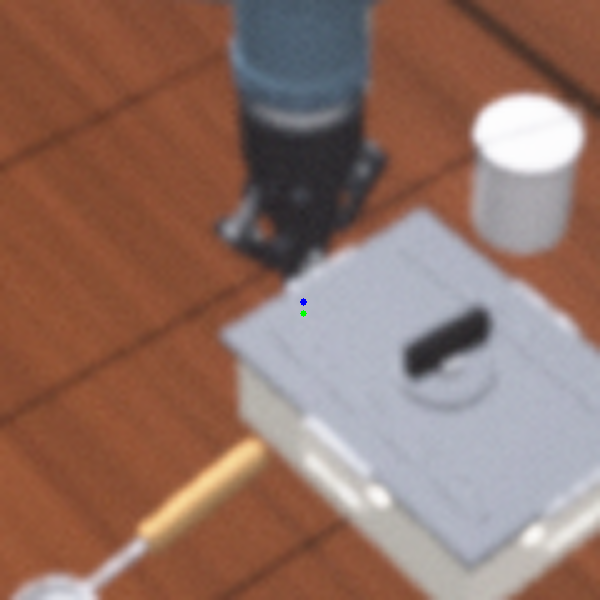

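>>> step_arm(xyz=[[0,-2,0],[0,-4,0],[0,-4,0]], spin=[0,0,0], fingers=[0,0,0])

```text
time_s: 51.75
eef_pos: [0.5521, 0.1299, 0.0391]
eef_rot: [0.707, -0.015, 0.706, 0.017]
wrist_force: [1.2, 11.6, -1.7]
opening: 0.001
```

>>> step_arm(xyz=[[0,-2,0],[0,-4,0],[0,-4,0]], spin=[0,0,0], fingers=[0,0,0])

```text
time_s: 52.05
eef_pos: [0.5521, 0.1295, 0.0391]
eef_rot: [0.708, -0.013, 0.706, 0.019]
wrist_force: [2.5, 26.3, -3.0]
opening: -0.002
```

>>> step_arm(xyz=[[0,12,0],[0,30,0],[0,35,30],[0,35,70],[0,35,110],[0,60,150],[-30,100,160],[-60,130,160]], spin=[0,0,0,0,0.14,0.28,0.42,0.56], fingers=[0,0,0,0,0,0,0,0])

```text
time_s: 52.85
eef_pos: [0.4934, 0.2548, 0.2022]
eef_rot: [0.677, -0.213, 0.672, 0.212]
wrist_force: [-0.1, 0.0, -0.9]
opening: 0.003
```

```bash
python3 - <<'E'
from h import *
s=eyes.camera('side'); t=eyes.camera('top')
cv2.imwrite('pics/c42.png',cv2.resize(s[150:246,225:333,::-1],None,fx=7,fy=6.2,interpolation=cv2.INTER_CUBIC) if 0 else cv2.resize(s[150:240,225:335,::-1],None,fx=6.5,fy=6.5,interpolation=cv2.INTER_CUBIC))
cv2.imwrite('pics/c42t.png',cv2.resize(t[145:220,235:325,::-1],None,fx=8,fy=8,interpolation=cv2.INTER_CUBIC))
o=ctrl.get_obs(); print(o['time_s'],o['eef_pos'],yaw()[0])
E
```

```text
52.95 [0.48881413 0.25660861 0.1996275 ] 0.613778501310018
```

View pics/c42.png

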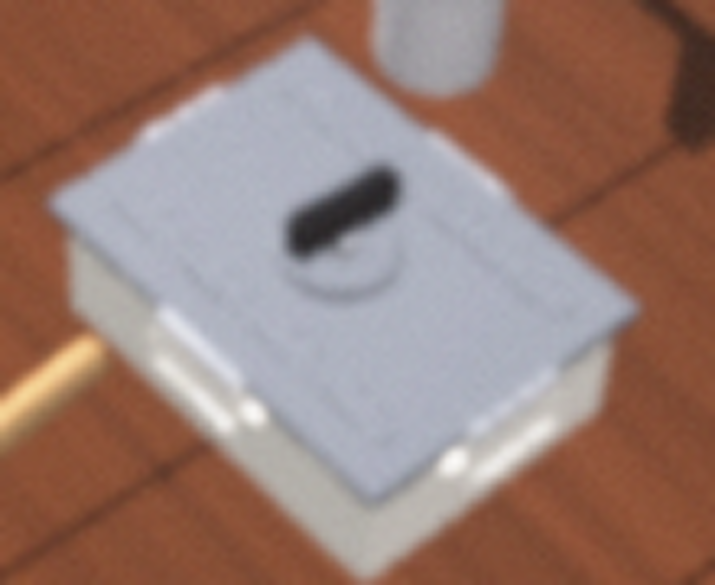

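View pics/c42t.png

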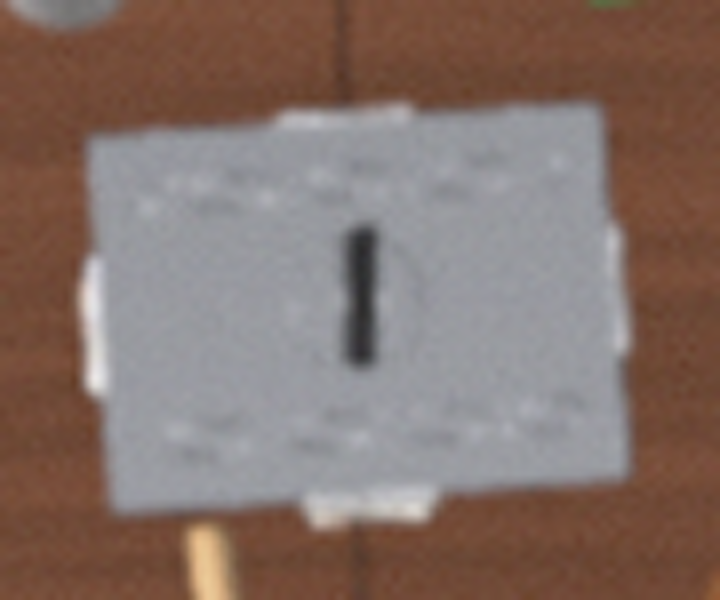

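All four clips hang down against the box. Next I'll measure the knob for the last step.

```bash
python3 - <<'E'
from h import *
g=lambda x,y,z: onz('top',235+(x+.5)/8-.5,145+(y+.5)/8-.5,z)[:2]
Q=[g(x,y,.086) for x,y in((87,136),(600,102),(632,477),(113,515))]; print('lid top',np.mean(Q,0).round(4))
for i in range(4):
    e=Q[(i+1)%4]-Q[i]; print(np.linalg.norm(e).round(4),((np.arctan2(e[1],e[0])+(np.pi/2 if i%2==0 else 0)+np.pi/2)%np.pi-np.pi/2).round(4))
print('knob top',g(361,297,.12), 'ends',g(362,228,.127),g(359,367,.127)); e=g(362,228,.127)-g(359,367,.127); print(np.linalg.norm(e),np.arctan2(e[1],e[0]))
f=lambda x,y,z: onz('side',225+(x+.5)/6.5-.5,150+(y+.5)/6.5-.5,z)[:2]
P=[f(x,y,.086) for x,y in((310,33),(640,305),(372,505),(48,203))]; print('lid side',np.mean(P,0).round(4))
for i in range(4):
    e=P[(i+1)%4]-P[i]; print(np.linalg.norm(e).round(4),((np.arctan2(e[1],e[0])+(np.pi/2 if i%2==0 else 0)+np.pi/2)%np.pi-np.pi/2).round(4))
p=tri(ray('top',235+361.5/8-.5,145+297.5/8-.5),ray('side',225+344/6.5-.5,150+211/6.5-.5)); print('knob tri',p)
E
```

```text
lid top [0.5578 0.0009]
0.2293 0.0371
0.1684 0.0395
0.2287 0.0436
0.1699 0.0436
knob top [0.55675513 0.00084   ] ends [ 5.85769455e-01 -3.45915738e-04] [0.52538227 0.00303149]
0.06048155450378624 -0.055871035383981124
lid side [ 5.589e-01 -2.000e-04]
0.2289 0.0348
0.1704 0.0499
0.2269 0.037
0.171 0.0619
knob tri (array([5.58326728e-01, 4.61251270e-05, 1.15963233e-01]), np.float64(0.0022791294238918053))
```

>>> step_arm(xyz=[[10,-40,0],[20,-80,0],[35,-125,0],[50,-170,0],[60,-210,0],[69,-250,0],[69,-256,0],[69,-256,-30],[69,-256,-40],[69,-256,-40]], spin=[0.14,0.28,0.42,0.56,0.7,0.84,0.92,0.92,0.92,0.92], fingers=[40,40,40,40,40,40,40,40,40,40])

```text
time_s: 53.95
eef_pos: [0.559, -0.0026, 0.1566]
eef_rot: [0.51, -0.487, 0.512, 0.49]
wrist_force: [0.3, 0.5, 0.0]
opening: 0.395
```

```bash
python3 zoom.py z43.png side
```

```text
t 54.0 [ 0.56   -0.0025  0.158 ] yaw 1.5254 op 0.397 F [0.2 1.  0.4] T [ 0.03  0.03 -0.04] q6 -1.74 crop 218 112
```

View pics/z43.png

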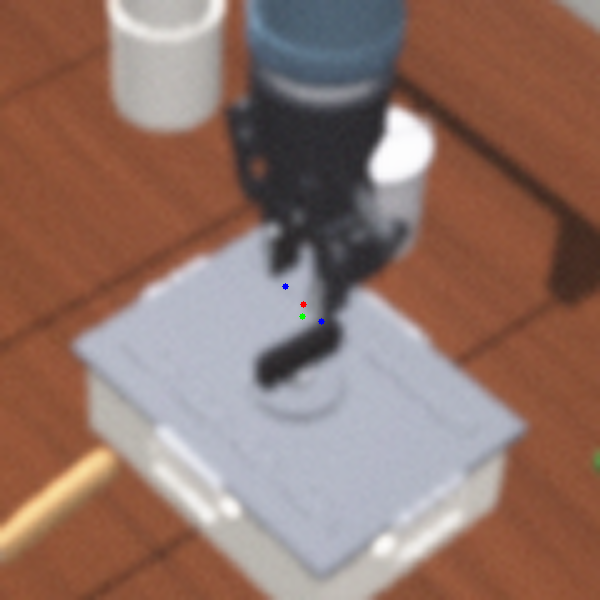

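>>> step_arm(xyz=[[-2,3,-15],[-2,3,-30],[-2,3,-42],[-2,3,-47],[-2,3,-47],[-2,3,-47]], spin=[0,0,0,0,0,0], fingers=[40,40,40,40,40,40])

```text
time_s: 54.6
eef_pos: [0.559, 0.0005, 0.1121]
eef_rot: [0.511, -0.489, 0.511, 0.489]
wrist_force: [-0.3, 0.9, 0.6]
opening: 0.401
```

```bash
python3 zoom.py z44.png side
```

```text
t 54.65 [5.592e-01 5.000e-04 1.123e-01] yaw 1.526 op 0.4 F [ 0.6 -0.8  1.2] T [0.06 0.   0.03] q6 -1.74 crop 217 122
```

View pics/z44.png

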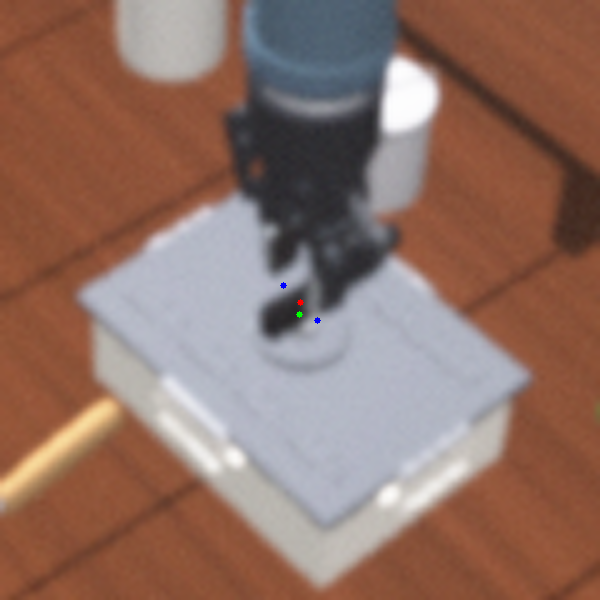

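Straddling the bar. I'll close, then check the force.

>>> step_arm(xyz=[[0,0,-2],[0,0,-2],[0,0,-2],[0,0,-2],[0,0,-2]], spin=[0,0,0,0,0], fingers=[0,0,0,0,0])

```text
time_s: 55.15
eef_pos: [0.559, 0.0005, 0.1102]
eef_rot: [0.511, -0.489, 0.511, 0.488]
wrist_force: [0.6, -0.8, 2.7]
opening: 0.102
```

>>> step_arm(xyz=[[0,0,-3],[0,0,-6],[0,0,-9],[0,0,-11],[0,0,-11]], spin=[0,0,0,0,0], fingers=[0,0,0,0,0])

```text
time_s: 55.65
eef_pos: [0.5594, 0.0005, 0.1008]
eef_rot: [0.511, -0.489, 0.511, 0.488]
wrist_force: [-6.0, 1.0, 18.6]
opening: 0.097
```

```bash
python3 zoom.py z45.png side
```

```text
t 55.7 [5.593e-01 5.000e-04 1.008e-01] yaw 1.5262 op 0.096 F [-6.4 -0.1 18.3] T [ 0.08  1.09 -0.04] q6 -1.74 crop 216 125
```

View pics/z45.png

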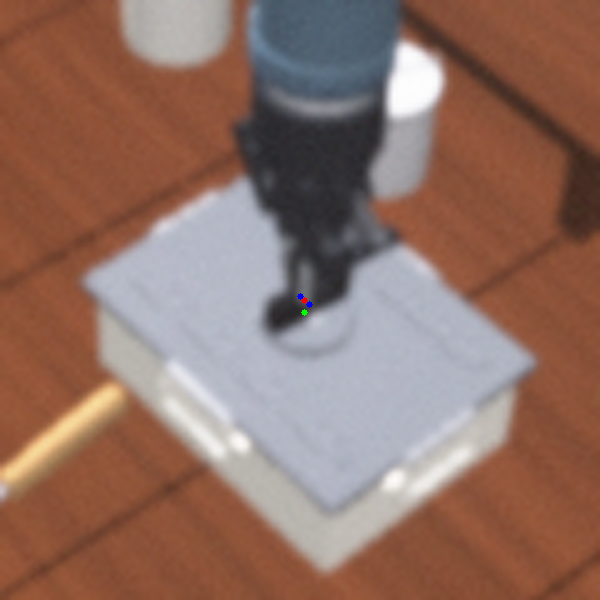

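The knob is fully down: it travelled 9.4 mm and reads 18 N. Now I'll turn it clockwise.

>>> step_arm(xyz=[[0,0,0],[0,0,0],[0,0,0],[0,0,0],[0,0,0],[0,0,0],[0,0,0]], spin=[-0.1,-0.2,-0.3,-0.4,-0.5,-0.6,-0.7], fingers=[0,0,0,0,0,0,0])

```text
time_s: 56.4
eef_pos: [0.5597, 0.0015, 0.1008]
eef_rot: [0.649, -0.283, 0.647, 0.283]
wrist_force: [-3.8, 4.5, 16.9]
opening: 0.102
```

>>> step_arm(xyz=[[0,0,0],[0,0,0],[0,0,0],[0,0,0],[0,0,0],[0,0,0],[0,0,0],[0,0,0]], spin=[-0.1,-0.2,-0.3,-0.4,-0.5,-0.6,-0.65,-0.65], fingers=[0,0,0,0,0,0,0,0])

```text
time_s: 57.2
eef_pos: [0.5607, 0.002, 0.1009]
eef_rot: [0.706, -0.061, 0.703, 0.062]
wrist_force: [-0.8, 7.1, 15.1]
opening: 0.098
```

```bash
python3 zoom.py z46.png side
```

```text
t 57.25 [0.5607 0.002  0.1009] yaw 0.1759 op 0.1 F [-0.1  5.9 15.9] T [1.16 0.02 0.03] q6 -0.39 crop 217 124
```

View pics/z46.png

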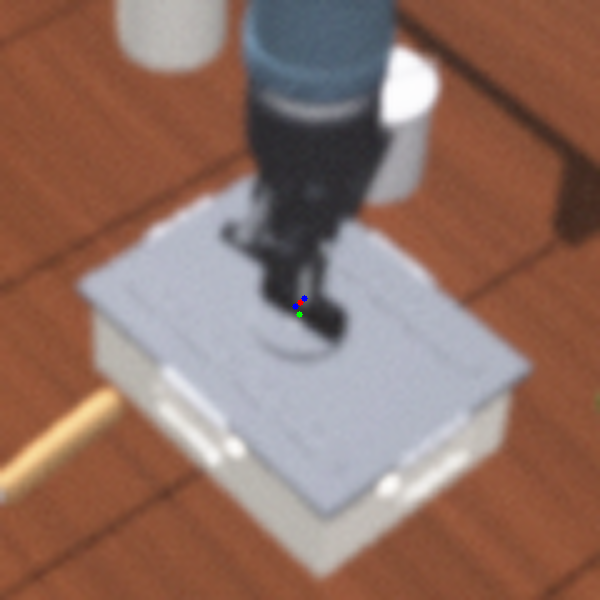

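>>> step_arm(xyz=[[0,0,0],[0,0,0],[0,0,0]], spin=[-0.05,-0.09,-0.09], fingers=[0,0,0])

```text
time_s: 57.55
eef_pos: [0.5608, 0.002, 0.1009]
eef_rot: [0.708, -0.03, 0.705, 0.031]
wrist_force: [0.5, 6.8, 14.7]
opening: 0.097
```

```bash
python3 zoom.py z47.png side
```

```text
t 57.6 [0.5608 0.002  0.101 ] yaw 0.0861 op 0.096 F [ 0.7  6.1 14.4] T [ 1.17 -0.06  0.11] q6 -0.3 crop 217 124
```

>>> step_arm(xyz=[[0,0,0],[0,0,0],[0,0,0]], spin=[-0.04,-0.06,-0.06], fingers=[0,0,0])

```text
time_s: 57.9
eef_pos: [0.5608, 0.002, 0.1009]
eef_rot: [0.709, -0.009, 0.705, 0.01]
wrist_force: [0.1, 7.9, 14.4]
opening: 0.103
```

```bash
python3 zoom.py z48.png side
```

```text
t 57.95 [0.5608 0.002  0.101 ] yaw 0.0267 op 0.103 F [ 0.3  5.8 14.6] T [ 1.14 -0.02  0.27] q6 -0.24 crop 217 124
```

View pics/z48.png

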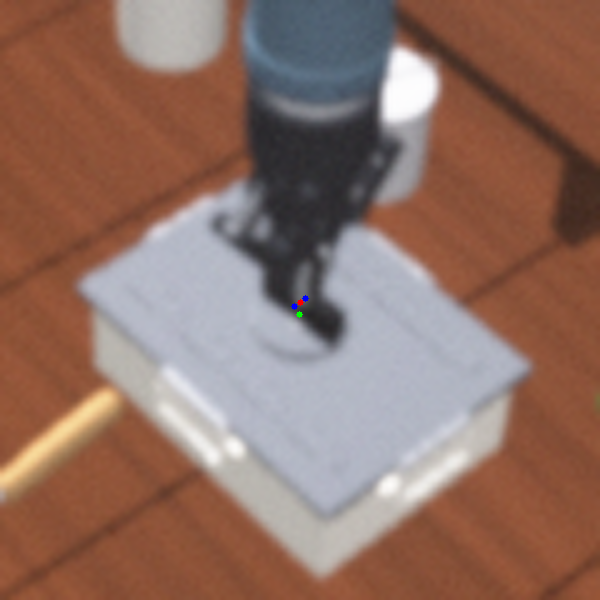

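It's at the stop: the turning torque has risen to 0.27 N m. I'll let go and rise.

>>> step_arm(xyz=[[0,0,1],[0,0,2],[0,0,3],[0,0,4],[0,0,30],[0,0,70],[0,0,110],[0,40,130],[-20,80,140],[-40,120,140]], spin=[0.03,0.03,0.03,0.03,0.03,0.03,0.03,0.03,0.03,0.03], fingers=[0,40,40,40,40,40,40,40,40,40])

```text
time_s: 58.95
eef_pos: [0.5191, 0.1213, 0.2403]
eef_rot: [0.708, -0.019, 0.706, 0.019]
wrist_force: [0.4, 1.4, -0.6]
opening: 0.4
```

>>> step_arm(xyz=[[-10,40,0],[-20,80,0],[-30,120,0],[-40,140,0],[-40,140,0]], spin=[0,0,0,0,0], fingers=[40,40,40,40,40])

```text
time_s: 59.45
eef_pos: [0.4769, 0.2628, 0.238]
eef_rot: [0.706, -0.021, 0.707, 0.021]
wrist_force: [-0.5, -1.0, 0.0]
opening: 0.4
```

```bash
python3 - <<'E'
from h import *
s=eyes.camera('side'); t=eyes.camera('top')
cv2.imwrite('pics/c50.png',cv2.resize(s[150:240,225:335,::-1],None,fx=6.5,fy=6.5,interpolation=cv2.INTER_CUBIC))
cv2.imwrite('pics/c50t.png',cv2.resize(t[145:220,235:325,::-1],None,fx=8,fy=8,interpolation=cv2.INTER_CUBIC))
save(t,'f_top.png'); save(s,'f_side.png')
o=ctrl.get_obs(); print(o['time_s'],o['eef_pos'],yaw()[0])
E
```

```text
59.55 [0.47832879 0.26037979 0.23815247] 0.05696428482135765
```

View pics/c50.png

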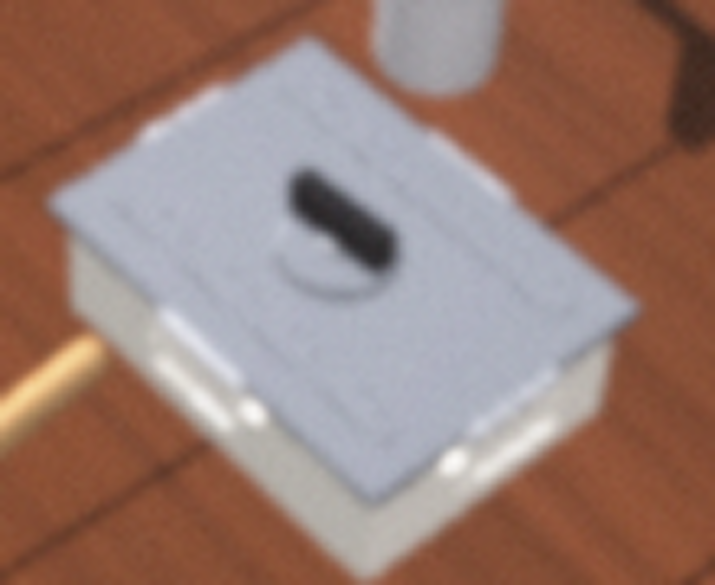

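View pics/c50t.png

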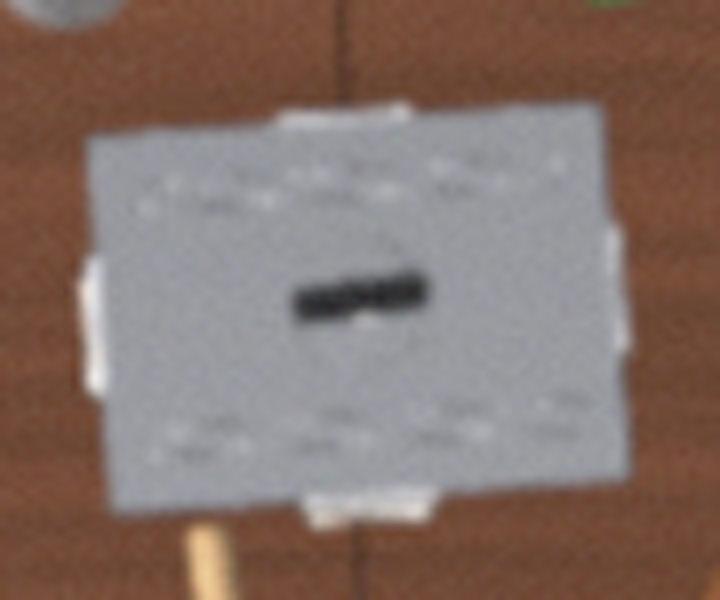

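View pics/f_top.png

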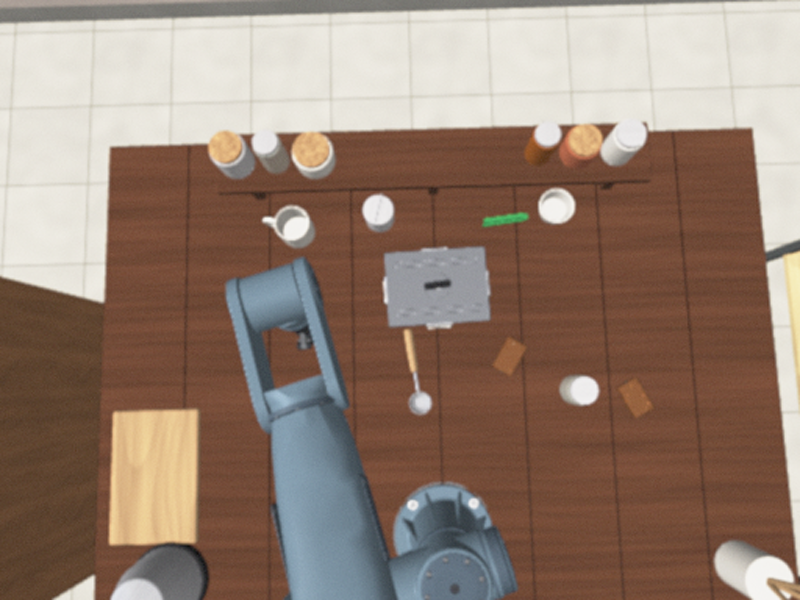

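```bash
python3 - <<'E'
from h import *
p=tri(ray('top',235+361.5/8-.5,145+297.5/8-.5),ray('side',225+343.5/6.5-.5,150+221.5/6.5-.5)); print('knob',p)
from bench import hand_in
hand_in(); print(ctrl.get_obs()['time_s'])
E
```

```text
knob (array([ 5.59092180e-01, -4.49188561e-06,  1.08157528e-01]), np.float64(0.001314252281245724))
the job is handed in; nothing more can be done
the job is handed in; nothing more can be done
```

The job is done and handed in, after about 60 s of robot time. All four aluminium tins are in the box as two stacks of two, the grey lid is on, the four clips are down, and the vent knob is pushed in and turned. `hand_in` gives no verdict, so this rests on my own measurements.

**Last checks**
- **Lid:** it measured about 229 x 170 mm when cast at the seated height, so it is resting on the rim. Its centre is within about 3 mm of the box centre, and its angle of about 0.04 rad matches the box.
- **Clips:** in both views all four hang down against the box. I pushed each one in until it would move no further, at 17 to 26 N.
- **Knob:** it reached the turning stop, where the torque rose to 0.27 N m. After release it stayed at about 1.48 rad of turn, and its centre sits about 8 mm lower than when raised (0.108 m against 0.116 m). I expected about 6.5 mm, so the gap is within measuring error.
- **Other things:** the brown look-alikes and the other objects look unmoved in the last top view.

**What went wrong or disagreed**
- The first grasp of a tin closed on nothing. In the pictures the fingertips looked about 10 to 20 mm higher than the stated tool geometry, so I grasped lower from then on.
- A finger pushed on the box wall with about 13 N when releasing the first tin. I opened the gripper less after that.

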